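Load the buckle polisher, lock its cover and restart it

ROBOT

A 6-joint arm with a two-finger parallel gripper is mounted at the origin on the work surface. World frame = base frame: x ahead of the robot, y to its left, z up, the work surface at z = 0. Lengths are in m, angles in rad, forces in N, time in s.
With the tool pointing down it reaches from about 0.3 to 0.85 m from the base axis. Payload 5.4 kg.
Tool frame: the origin (TCP) lies midway between the tips of the shut fingers; the grasp point (between the pads) lies 19 mm behind it (hold_point_z is the x of the grasp point in the tool frame, in m); x points along the fingers, z is the direction in which the jaws open and shut, and the axes are right-handed (so a half turn about x gives the same grasp; the last joint's range is limited). The gripper opens to 85 mm and grips with 20 to 120 N. Pads are 22 mm wide; open, the fingers measure 114 mm over their backs; the gripper's body (76 mm by 85 mm) begins 54 mm behind the grasp point. The pads swing forward as they close: fully open they stand 13 mm farther back than shut.
Start: joints at [-1.355, 0.158, 1.597, -0, 1.386, -0.21], TCP at [0.237, -0.524, 0.231] pointing down, gripper open.
Joint ranges: [-2.91, 2.91], [-0.94, 2.29], [0.18, 2.7], [-1.29, 4.43], [0.17, 2.64], [-3, 3]. Speed limits (rad/s): [2.57, 2.57, 3.14, 3.14, 3.14, 3.14].

INTERFACE

Orientations are given as [roll, pitch, yaw] about the fixed x, y, z axes, in that order (R = Rz(yaw) Ry(pitch) Rx(roll)).
In Python, from station import * gives the robot as it stands.
- The arm moves only by the shell command python3 -m creep 'ROWS' [FORCE]. ROWS is JSON, a list of rows, each a list of 7 numbers: the turn, a rotation vector about the tool's x, y, z in degrees, then the shift along the tool's x, y, z in m, then the closure, from 0 (fully open) to 1 (shut). In form: [[wx, wy, wz, tx, ty, tz, fingers], ...]. A call has 1 to 8 rows; each row is the pose to reach, as a shift and turn from the pose commanded when the call began, along the tool's axes at that moment; what a row does not reach only later rows make up. A row lasts 1/12 s, in which the tool goes at most 41.7 mm and 7.16 degrees, less where a joint would pass 70% of its speed; a pose out of reach is approached as far as the arm can. A call with a gripper value outside its range is refused whole. The fingers move at their own pace and stop on an object; FORCE is the grip in N (left out, the last holds). Time passes only in rows, so rows that repeat a pose let the fingers close. It gives the time, the measured TCP pose, the force and the opening at its end, in the units of the state.
- read_state(): the state, without advancing time (a new reading comes with each control period).
- get_image(name): name is "scene" or "top"; returns a dict with "img" (400x640x3 uint8, red, green, blue), "fx", "fy", "cx", "cy" (pixels), "distortion" ([k1, k2, p1, p2, k3] as OpenCV has them; the pictures are not rectified), "R" (3x3) and "t" (3): a world point X has camera coordinates R X + t. Camera axes: x right, y down, z forward; pixel columns grow to the right and rows downward; lengths in m; the calibration is good to about 2 mm. A picture is of the moment at which its call begins. There is no depth.
- hand_in(): hands the job in, once; it reports no verdict.
The state is a dict: "t": time; "joints": joint angles; "dq": joint speeds; "joint_torque": joint torques, N m; "ee_pos": TCP position; "tcp_rot": TCP orientation; "contact_force": force on the tool from outside, world axes, zero at the start; "ft_torque": the same for the moment, N m; "opening": finger opening in m.
Only numpy, scipy, OpenCV 4.12 (cv2) and the standard library are available. Lean on these libraries where they do the work, as an engineer would, in place of code of your own. Each camera call takes 0.05 s, during which the arm holds its last target. There are 200 camera calls.

TASK

Run this batch of brass buckles: switch the bowl polisher off at its red isolator handle before doing anything else, turn the yellow lock collar fully anticlockwise to its white open mark, then put every buckle in the bowl and set the cover flat on it with its two orange ears pointing at the two orange marks. Turn the collar fully clockwise to its green locked mark and, last of all, switch the isolator fully back on. Keep the gripper off the polisher and its collar whenever the isolator is on, and do not tip over the amber dye bottle.

Things in the scene. Friction and masses are not known exactly. Their poses are not given: they have to be found in the camera images.
- polisher: fixed round grey bowl polisher, 224 mm across, 100 mm high; origin on the bench under its centre, z up; its -x side faces the robot within about 0.3 rad. Painted marks on its rim outside the collar: orange on its +y and -y sides (for the cover's ears); white (collar open) at 210 deg and green (collar locked) at 150 deg anticlockwise from its +x axis
- bowl_seat (a point): centre of the bowl's mouth, on the polisher's axis, 100 mm above the bench, at the height of the flat rim that the cover sits on. The open bowl below is 120 mm across and its floor 30 mm above the bench
- collar (a joint): captive yellow lock ring on the polisher's rim, 188 mm outside, 160 mm inside, z = 101 to 119 mm, turning about the polisher's vertical axis: 0 = stop at the white open mark, 1.05 rad = stop at the green locked mark, growing clockwise seen from above. Stays where it is left (about 3 N at its post to turn). It starts part-way
- collar_lug (a point): one of the collar's two dark lugs (one each side), at z = 119 mm (its top): 32 mm wide, z = 112 to 119 mm, sticking inwards to 70 mm from the axis. When open they stand 60 deg from the orange marks, so the cover's ears pass down beside them; when locked they lie over the ears with 4 mm to spare, not touching the cover
- collar_grip (a point): middle of the black upright round post on the collar by which it is turned: 16 mm thick, standing from z = 119 to 160 mm, 87 mm from the axis; this point is at z = 145 mm. It moves with the collar
- cover: loose aluminium cover, 300 g: disc 132 mm across, 8 mm thick, orange ears 22 mm wide on its +x and -x sides reaching 76 mm from the centre; black fin handle on top along x, 64 mm long, 14 mm thick, 8 to 44 mm above the underside. Origin: centre of the underside. Starts on the bench; seated, it is centred at bowl_seat (4 mm play), x along the polisher's y, either way round
- isolator_box: fixed grey switch box with yellow top plate, 110 x 100 x 66 mm; origin on the bench under its centre, which is also under the handle's vertical turning axis; left or right of the polisher
- isolator (a joint): red bar handle on top of the switch box, turning about the vertical: 0 = off stop (white dot), 1.05 rad = on stop (green dot), growing clockwise seen from above; stays where it is left (about 0.1 N m to turn). It starts on
- isolator_grip (a point): centre of the red handle bar, on its turning axis, 98 mm above the bench; x axis along the bar. The bar is 66 mm long, 16 mm thick and spans z = 76 to 110 mm; it turns with the joint
- buckle1: brass shoe buckle, a flat rectangular frame 46 x 34 mm and 10 mm thick with a middle bar, 60 g; origin at the centre of its underside, x along the 46 mm side. Three to five buckles are present (None when absent or held); they start lying flat on the bench in front of the polisher
- buckle2: brass shoe buckle, a flat rectangular frame 46 x 34 mm and 10 mm thick with a middle bar, 60 g; origin at the centre of its underside, x along the 46 mm side. Three to five buckles are present (None when absent or held); they start lying flat on the bench in front of the polisher
- buckle3: brass shoe buckle, a flat rectangular frame 46 x 34 mm and 10 mm thick with a middle bar, 60 g; origin at the centre of its underside, x along the 46 mm side. Three to five buckles are present (None when absent or held); they start lying flat on the bench in front of the polisher
- buckle4: brass shoe buckle, a flat rectangular frame 46 x 34 mm and 10 mm thick with a middle bar, 60 g; origin at the centre of its underside, x along the 46 mm side. Three to five buckles are present (None when absent or held); they start lying flat on the bench in front of the polisher
- buckle5: brass shoe buckle, a flat rectangular frame 46 x 34 mm and 10 mm thick with a middle bar, 60 g; origin at the centre of its underside, x along the 46 mm side. Three to five buckles are present (None when absent or held); they start lying flat on the bench in front of the polisher
- dye: amber dye bottle, 52 mm across, 125 mm tall, standing loose on the bench behind; origin at the centre of its underside. Not to be tipped over

How it is judged:
On the way, in this order (a step that is already met when the one before it is completed fails the run):
1. the isolator is switched off (value of joint isolator below 0.12 rad), for 0.2 s.
2. the collar is turned to its open mark, isolator off (value of joint each of isolator, collar below 0.12 rad), for 0.2 s.
3. every buckle is in the bowl and the cover is seated with its ears at the orange marks, isolator off, collar not yet locked (value of joint isolator below 0.12 rad and value of joint collar below 0.9 rad and horizontal distance between each of buckle1, buckle2, buckle3, buckle4, buckle5 and polisher below 0.06 m and z of each of buckle1, buckle2, buckle3, buckle4, buckle5 in the frame of polisher below 0.08 m and horizontal distance between cover and polisher below 0.007 m and z of cover in the frame of polisher between 0.096 and 0.104 m and angle between cover's own z axis and vertical below 0.08 rad and angle between the x axis of cover and the y axis of polisher, either way round below 0.2 rad), for 0.1 s.
4. the collar is turned to its locked mark over the seated cover, isolator off (value of joint isolator below 0.12 rad and value of joint collar above 0.95 rad and horizontal distance between cover and polisher below 0.007 m and z of cover in the frame of polisher between 0.096 and 0.104 m and angle between cover's own z axis and vertical below 0.08 rad and angle between the x axis of cover and the y axis of polisher, either way round below 0.2 rad), for 0.2 s.
At the end, for the whole second after the job is handed in: every buckle lies in the bowl (within 60 mm of its axis); the cover is seated (centre within 7 mm, underside 96 to 104 mm up, level within 0.08 rad, ears within 0.2 rad of the orange marks); collar locked (above 0.95), isolator on (above 0.93); all at rest and released (horizontal distance between each of buckle1, buckle2, buckle3, buckle4, buckle5 and polisher below 0.06 m and z of each of buckle1, buckle2, buckle3, buckle4, buckle5 in the frame of polisher below 0.08 m and horizontal distance between cover and polisher below 0.007 m and z of cover in the frame of polisher between 0.096 and 0.104 m and angle between cover's own z axis and vertical below 0.08 rad and angle between the x axis of cover and the y axis of polisher, either way round below 0.2 rad and value of joint collar above 0.95 rad and value of joint isolator above 0.93 rad and linear speed of each of cover, buckle1, buckle2, buckle3, buckle4, buckle5 below 0.03 m/s); the robot touches nothing.
It fails at once if the gripper touches the polisher or its collar while the isolator is on (value of joint isolator above 0.3 rad and contact force between any of the fingers, the arm and polisher above 0.5 N).
It fails at once if the isolator is on with a buckle in the bowl and the collar not locked (value of joint isolator above 0.3 rad and value of joint collar below 0.9 rad and ((horizontal distance between buckle1 and polisher below 0.06 m and z of buckle1 in the frame of polisher below 0.08 m) or (horizontal distance between buckle2 and polisher below 0.06 m and z of buckle2 in the frame of polisher below 0.08 m) or (horizontal distance between buckle3 and polisher below 0.06 m and z of buckle3 in the frame of polisher below 0.08 m) or (horizontal distance between buckle4 and polisher below 0.06 m and z of buckle4 in the frame of polisher below 0.08 m) or (horizontal distance between buckle5 and polisher below 0.06 m and z of buckle5 in the frame of polisher below 0.08 m))).
It fails at once if the dye bottle is tipped over (angle between dye's own z axis and vertical above 0.5 rad).
Of buckle1, buckle2, buckle3, buckle4, buckle5 only 3 to 5 are there at a start; the rules pass over those that are not, and their reading is None.
At some moment in a run one of buckle1, buckle2, buckle3, buckle4, buckle5 may be knocked a few centimetres aside while the robot is not near it.
Once in a run the grip may slacken for a moment while it holds something.
It also fails if it takes over 210 s, if anything falls off the work surface, if the arm or the gripper's body presses on something with over 40 N, if the wrist force passes 120 N, or if a joint passes its speed limit or range.

## Working session

There is one attempt and no reset: what is moved stays moved. The work goes in short steps, Python scripts to look and compute and a shell command to move; the robot and the scene stay as the last step left them, time stands still between calls to the robot, and variables do not carry over. Pictures are saved under pics/ and viewed, about 12 in all and at most 16, crops included, and the job is handed in when it is done.

```bash
ls; mkdir -p pics; python3 - <<'E'
from station import *
import cv2
for n in("scene","top"):
    d=get_image(n); cv2.imwrite(f"pics/{n}0.png",d["img"][:,:,::-1]); print(n,[d[k] for k in("fx","fy","cx","cy","distortion")]); print(d["R"],d["t"])
print(read_state())
E
```

```text
pics
scene [512.0568751718984, 512.0568751718984, 316.86554058594857, 202.15932750569974, array([-0.0864069,  0.       ,  0.       ,  0.       ,  0.       ])]
[[ 0.67990068  0.73307503 -0.0183322 ]
 [ 0.47764671 -0.46169201 -0.74745843]
 [-0.55640694  0.49944118 -0.66405559]] [-0.40332036 -0.20366268  1.6432504 ]
top [461.788052992446, 461.788052992446, 323.24613009826584, 204.5459337660676, array([-0.07120239,  0.        ,  0.        ,  0.        ,  0.        ])]
[[-0.00981868 -0.99994666  0.00320556]
 [-0.99678152  0.00953243 -0.07959729]
 [ 0.07956248 -0.00397678 -0.99682195]] [0.01013482 0.59365458 1.06461934]
{'t': 0.1, 'joints': array([-1.35511198e+00,  1.58999817e-01,  1.59807028e+00, -7.09986974e-06,
        1.38624342e+00, -2.10101716e-01]), 'dq': array([-0.00184635, -0.0012575 , -0.00152707, -0.0004563 , -0.00066422,
        0.00073824]), 'joint_torque': array([ 5.42151736e-05, -3.96990144e+01, -3.32337964e+01, -2.59677772e-04,
        4.20894256e-03, -2.02769223e-05]), 'ee_pos': array([ 0.23735623, -0.52313318,  0.23042567]), 'tcp_rot': array([2.93554531, 1.56907545, 1.79053635]), 'contact_force': array([-0.37398834, -0.1360678 , -1.13663585]), 'ft_torque': array([ 0.01077091,  0.00253164, -0.00333204]), 'opening': 0.08552771344983812}
```

View pics/scene0.png

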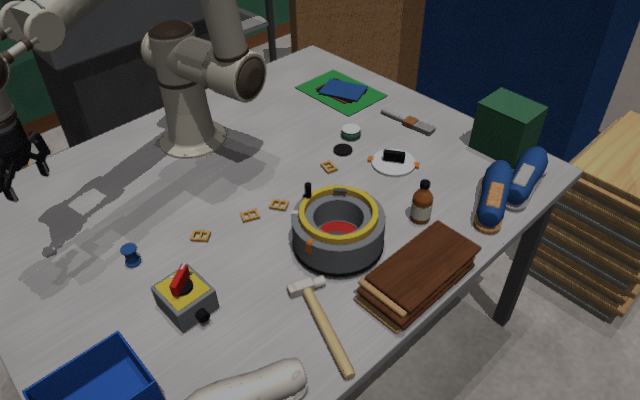

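View pics/top0.png

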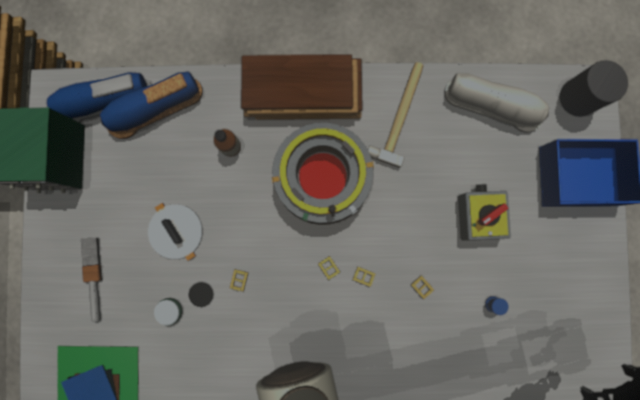

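The two views agree. Four buckles lie in front of the polisher, at top (239,280), (329,268), (364,277) and (421,287). The polisher is at (323,172), the cover at (175,232), the isolator on the right at (488,215), and the dye bottle at (226,142). Next I'll measure them.

```bash
cat > h.py <<'E'
from station import *
import cv2, numpy as np
from scipy.spatial.transform import Rotation as Ro
def shot(n,save=None):
    d=get_image(n)
    if save: cv2.imwrite(f"pics/{save}.png",d["img"][:,:,::-1])
    d["hsv"]=cv2.cvtColor(d["img"],cv2.COLOR_RGB2HSV); return d
def cast(d,px,z):
    K=np.array([[d["fx"],0,d["cx"]],[0,d["fy"],d["cy"]],[0,0,1]])
    u=cv2.undistortPoints(np.array(px,float).reshape(-1,1,2),K,np.array(d["distortion"]))[:,0]
    R=np.array(d["R"]);c=-R.T@np.array(d["t"])
    r=np.c_[u,np.ones(len(u))]@R
    return c+r*((z-c[2])/r[:,2])[:,None]
def blobs(d,lo,hi,box=None,amin=8):
    m=cv2.inRange(d["hsv"],np.array(lo),np.array(hi))
    if box: k=np.zeros_like(m);x0,y0,x1,y1=box;k[y0:y1,x0:x1]=1;m=m*k
    cs,_=cv2.findContours(m,cv2.RETR_EXTERNAL,cv2.CHAIN_APPROX_NONE)
    return sorted([c for c in cs if len(c)>=amin],key=len,reverse=True)
def rect(d,c,z):
    p=(cast(d,c[:,0],z)[:,:2]*1000).astype(np.float32)
    (cx,cy),(w,h),a=cv2.minAreaRect(p)
    if w<h: w,h,a=h,w,a+90
    return np.round([cx/1000,cy/1000,w/1000,h/1000],4),round((a+90)%180-90,1)
def cur():
    s=read_state(); return np.array(s["ee_pos"]),Ro.from_euler("xyz",s["tcp_rot"]),s
def go(xyz,phi):  # jaw axis at world angle phi (deg, mod 180), tool down; gives turn+shift in tool axes
    p,R,s=cur(); best=None
    for k in(0,180):
        a=np.radians(phi+k);z=np.array([np.cos(a),np.sin(a),0]);x=np.array([0,0,-1.]);T=Ro.from_matrix(np.c_[x,np.cross(z,x),z])
        w=np.degrees((R.inv()*T).as_rotvec())
        print("turn",np.round(w,1),"shift",np.round(R.inv().apply(np.array(xyz)-p),4),"rows>=",round(max(np.linalg.norm(np.array(xyz)-p)/.0417,np.linalg.norm(w)/7.16),1))
    print("j6",round(s["joints"][5],2))
E
python3 - <<'E'
from h import *
d=shot("top");R=cur()[1]
print("R",np.round(R.as_matrix(),3).tolist())
for nm,lo,hi,box,z in[("yplate",(20,120,60),(35,255,255),(450,180,520,250),.066),("red",(0,150,60),(8,255,255),(450,190,520,250),.11),
 ("red2",(170,150,60),(180,255,255),(450,190,520,250),.11),
 ("green",(45,80,40),(85,255,255),(260,120,390,230),.1),("orangeP",(5,120,80),(18,255,255),(260,120,390,230),.1),("collar",(20,120,60),(35,255,255),(260,110,390,230),.119),
 ("white",(0,0,150),(180,50,255),(340,190,380,230),.1),("black",(0,0,0),(180,255,45),(310,195,350,225),.16),
 ("disc",(0,0,120),(180,60,255),(140,190,210,270),.008),("ears",(5,120,80),(18,255,255),(140,190,210,270),.006),("fin",(0,0,0),(180,255,50),(150,210,200,255),.044),
 ("buckle",(15,80,60),(35,255,255),(210,245,450,310),.01)]:
    for c in blobs(d,lo,hi,box)[:5]:
        print(nm,len(c),c[:,0].min(0),c[:,0].max(0),*rect(d,c,z))
s=shot("scene")
for c in blobs(s,(15,80,60),(35,255,255),(180,150,345,250))[:8]: print("sc",len(c),c[:,0].min(0),c[:,0].max(0),*rect(s,c,.01))
im=d["img"][:,:,::-1]
a=cv2.resize(im[115:235,260:390],None,fx=3,fy=3,interpolation=2);b=cv2.resize(im[170:250,445:525],(360,360),interpolation=2)
cv2.imwrite("pics/crop1.png",np.hstack([a,b]))
E
```

```text
R [[-0.0, 0.911, 0.413], [0.001, 0.413, -0.911], [-1.0, 0.0, -0.001]]
yplate 222 [470 195] [507 235] [ 0.5628 -0.3726  0.0926  0.0819] 1.7
red 51 [483 204] [506 220] [ 0.5637 -0.3715  0.0586  0.0148] -54.8
collar 462 [280 129] [371 213] [0.6595 0.0062 0.1853 0.1834] -26.5
disc 296 [140 190] [209 269] [0.5392 0.3625 0.1917 0.1693] 0.4
ears 17 [156 204] [163 209] [0.5935 0.3998 0.0195 0.0088] -64.0
ears 16 [187 253] [193 259] [0.4749 0.3237 0.0171 0.0086] -63.9
fin 51 [163 220] [180 242] [0.5342 0.3559 0.0619 0.015 ] 32.9
buckle 59 [230 270] [247 290] [0.4179 0.2067 0.045  0.0328] -14.3
buckle 56 [353 267] [374 285] [ 0.4238 -0.0891  0.0448  0.0328] 67.6
buckle 50 [319 257] [338 278] [ 0.4452 -0.0068  0.0445  0.0321] 33.2
buckle 46 [412 276] [432 297] [ 0.3968 -0.2276  0.0435  0.0335] 43.5
sc 224 [299 185] [344 244] [0.5516 0.0544 0.229  0.1209] -45.1
sc 52 [190 230] [209 241] [ 0.3999 -0.2276  0.0477  0.0394] 46.3
sc 48 [240 209] [259 221] [ 0.4271 -0.0891  0.0461  0.0403] 68.9
sc 47 [270 199] [288 210] [ 0.4482 -0.0066  0.0463  0.0396] 34.3
sc 37 [321 161] [337 172] [0.4214 0.2062 0.0539 0.035 ] -12.9
```

View pics/crop1.png

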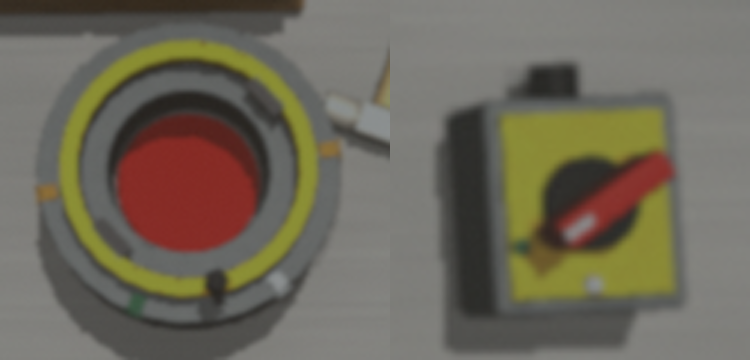

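The crop shows the isolator bar's white tip on the green (on) side and the white dot straight down. The collar post is at crop (216,280), between green (136,303) and white (278,283). The orange marks at (47,193) and (328,150) put the polisher's yaw near +8.7°. Next I'll work out the collar angle and the first move.

```bash
cat >> h.py <<'E'
def go(xyz,jaw,near=None):
    """print chunks (turn x y z deg, shift m) each for one 8-row call; jaw deg exact (not mod 180)"""
    p,R,s=cur(); xyz=np.array(xyz,float)
    def T(a):
        a=np.radians(a);z=np.array([np.cos(a),np.sin(a),0]);x=np.array([0,0,-1.]);return Ro.from_matrix(np.c_[x,np.cross(z,x),z])
    w=(R.inv()*T(jaw)).as_rotvec();D=xyz-p
    n=int(np.ceil(max(np.linalg.norm(D)/.30,np.degrees(np.linalg.norm(w))/52)))
    Rc=R
    for i in range(n):
        print("turn",np.round(np.degrees(w)/n,1),"shift",np.round(Rc.inv().apply(D/n),4)); Rc=Rc*Ro.from_rotvec(w/n)
    print("rows/call",round(max(np.linalg.norm(D)/.0417,np.degrees(np.linalg.norm(w))/7.16)/n,1),"j6 end deg",round(np.degrees(np.arctan2(xyz[1],xyz[0]))-jaw,0))
E
python3 - <<'E'
from h import *
d=shot("top")
o=cast(d,[(275.7,179.3),(369.3,165)],.1);v=o[0]-o[1];print("marks",o,"mid",o.mean(0),"yaw",np.degrees(np.arctan2(v[1],v[0]))-90)
px=lambda x,y:(x/3+260,115+y/3)
g=cast(d,[px(136,303),px(278,283)],.1)
c=np.array([.6595,.0062]);print("gw",np.degrees(np.arctan2(*(g[:,:2]-c).T[::-1])))
l=cast(d,[px(265,103),px(112,238)],.119);print("lugs",l,np.degrees(np.arctan2(*(l[0]-l[1])[:2][::-1])))
p=cast(d,[px(217,280)],.15);print("post",p,np.degrees(np.arctan2(*(p[:,:2]-c).T[::-1])))
go((.5627,-.372,.17),-144.8)
E
```

```text
marks [[ 0.64439234  0.10882062  0.1       ]
 [ 0.67430099 -0.09791796  0.1       ]] mid [0.65934667 0.00545133 0.1       ] yaw 8.23180671054483
gw [ 158.58288883 -141.57728411]
lugs [[ 0.70596256 -0.05094006  0.119     ]
 [ 0.60870936  0.06034515  0.119     ]] -48.84948417000266
post [[ 0.57555292 -0.01394661  0.15      ]] [-166.50471148]
turn [39.6 -0.   0. ] shift [ 0.0305  0.1794 -0.0017]
turn [39.6 -0.   0. ] shift [ 0.0305  0.1371 -0.1157]
rows/call 5.5 j6 end deg 111.0
```

```bash
python3 -m creep '[[39.6,0,0,0.0305,0.1794,-0.0017,0],[39.6,0,0,0.0305,0.1794,-0.0017,0],[39.6,0,0,0.0305,0.1794,-0.0017,0],[39.6,0,0,0.0305,0.1794,-0.0017,0],[39.6,0,0,0.0305,0.1794,-0.0017,0],[39.6,0,0,0.0305,0.1794,-0.0017,0],[39.6,0,0,0.0305,0.1794,-0.0017,0]]' 40
python3 -m creep '[[39.6,0,0,0.0305,0.137,-0.1157,0],[39.6,0,0,0.0305,0.137,-0.1157,0],[39.6,0,0,0.0305,0.137,-0.1157,0],[39.6,0,0,0.0305,0.137,-0.1157,0],[39.6,0,0,0.0305,0.137,-0.1157,0],[39.6,0,0,0.0305,0.137,-0.1157,0],[39.6,0,0,0.0305,0.137,-0.1157,0],[39.6,0,0,0.0305,0.137,-0.1157,0]]'
python3 - <<'E'
from h import *
go((.5627,-.372,.079),-144.8)
d=shot("scene");im=d["img"][240:340,130:240,::-1]
cv2.imwrite("pics/iso1.png",cv2.resize(im,None,fx=4,fy=4))
E
```

```text
t: 0.83
ee_pos: [0.4013, -0.4467, 0.2001]
tcp_rot: [-2.278, 1.57, 2.17]
contact_force: [-0.9, 0.6, -0.8]
opening: 0.0853
t: 1.5
ee_pos: [0.5621, -0.373, 0.1704]
tcp_rot: [0.216, 1.57, -2.307]
contact_force: [-0.5, 0.0, -0.2]
opening: 0.0856
turn [ 0.2  0.  -0. ] shift [ 0.0914 -0.0005 -0.0011]
rows/call 2.2 j6 end deg 111.0
```

View pics/iso1.png

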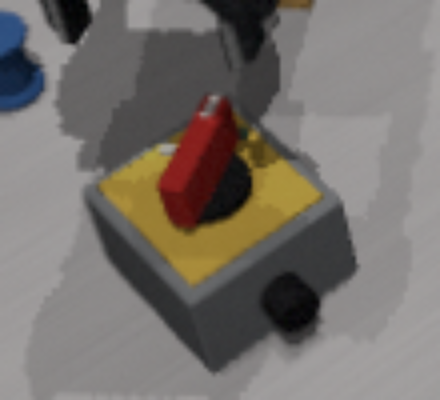

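The scene crop shows the fingers at (65,15) and (240,40), on either side of the red bar. Going down to grip it and turn it off.

```bash
python3 -m creep '[[0,0,0,0.03,0,-0.001,0],[0,0,0,0.06,0,-0.001,0],[0,0,0,0.09,0,-0.001,0],[0,0,0,0.09,0,-0.001,0],[0,0,0,0.09,0,-0.001,1],[0,0,0,0.09,0,-0.001,1],[0,0,0,0.09,0,-0.001,1],[0,0,0,0.09,0,-0.001,1]]' 40
python3 -m creep '[[0,0,0,0,0,0,1],[0,0,0,0,0,0,1],[0,0,0,0,0,0,1],[0,0,0,0,0,0,1]]' 40
python3 -m creep '[[-6,0,0,0,0,0,1],[-12,0,0,0,0,0,1],[-18,0,0,0,0,0,1],[-24,0,0,0,0,0,1],[-30,0,0,0,0,0,1],[-30,0,0,0,0,0,1]]' 40
python3 -c "
from station import *;print(read_state()['ft_torque'])"
```

```text
t: 2.22
ee_pos: [0.5647, -0.3731, 0.0833]
tcp_rot: [1.761, 1.566, -0.766]
contact_force: [-0.7, 0.0, 0.1]
opening: 0.0385
t: 2.55
ee_pos: [0.5636, -0.3728, 0.082]
tcp_rot: [1.124, 1.569, -1.403]
contact_force: [-3.6, -1.2, 5.8]
opening: 0.0152
t: 3.05
ee_pos: [0.564, -0.3722, 0.082]
tcp_rot: [1.216, 1.569, -0.783]
contact_force: [-2.0, 0.5, 4.8]
opening: 0.0153
[0.17879737 0.29420172 0.17093455]
```

```bash
python3 -m creep '[[-6,0,0,0,0,0,1],[-12,0,0,0,0,0,1],[-18,0,0,0,0,0,1],[-24,0,0,0,0,0,1],[-29,0,0,0,0,0,1],[-32,0,0,0,0,0,1],[-32,0,0,0,0,0,1]]' 40
python3 -c "
from station import *;print(read_state()['ft_torque'])"
python3 -m creep '[[0,0,0,0,0,0,0],[0,0,0,0,0,0,0],[0,0,0,0,0,0,0],[0,0,0,0,0,0,0],[0,0,0,0,0,0,0],[0,0,0,-0.05,0,0,0],[0,0,0,-0.12,0,0,0],[0,0,0,-0.12,0,0,0]]' 
python3 - <<'E'
from h import *
d=shot("scene");im=d["img"][240:340,130:240,::-1]
cv2.imwrite("pics/iso2.png",cv2.resize(im,None,fx=4,fy=4))
go((.56,-.16,.22),-80)
E
```

```text
t: 3.63
ee_pos: [0.5647, -0.3716, 0.082]
tcp_rot: [1.687, 1.567, 0.239]
contact_force: [0.3, 3.4, 10.0]
opening: 0.0172
[ 0.28021492 -0.04883342 -0.3706226 ]
t: 4.3
ee_pos: [0.5634, -0.3716, 0.2019]
tcp_rot: [-2.232, 1.57, 2.606]
contact_force: [-0.1, -0.6, -0.2]
opening: 0.0851
turn [-2.8  0.7 -0.5] shift [-0.0101  0.0204 -0.2136]
rows/call 5.2 j6 end deg 64.0
```

View pics/iso2.png

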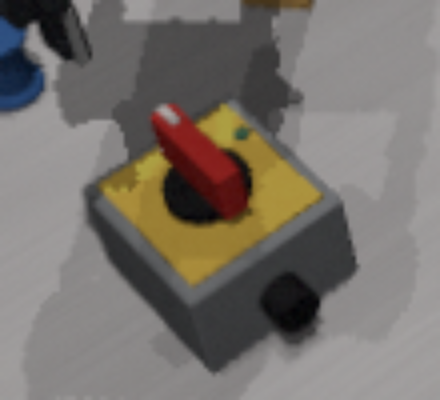

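The scene crop shows the bar's white tip on the white dot, with the green dot uncovered at (243,133). The isolator is off, so the collar is next.

```bash
python3 - <<'E'
from h import *
d=shot("top")
for c in blobs(d,(0,150,60),(8,255,255),(450,190,520,250))[:1]: print("bar",*rect(d,c,.11))
go((.5745,-.013,.20),-65)
E
```

```text
bar [ 0.5447 -0.3682  0.0227  0.0118] -28.9
turn [-8.9  0.4 -0.2] shift [ 0.003   0.0265 -0.179 ]
turn [-8.9  0.4 -0.2] shift [ 0.004   0.0538 -0.1728]
rows/call 4.3 j6 end deg 64.0
```

```bash
python3 -m creep '[[-8.9,0.4,-0.2,0.003,0.0265,-0.179,0],[-8.9,0.4,-0.2,0.003,0.0265,-0.179,0],[-8.9,0.4,-0.2,0.003,0.0265,-0.179,0],[-8.9,0.4,-0.2,0.003,0.0265,-0.179,0],[-8.9,0.4,-0.2,0.003,0.0265,-0.179,0],[-8.9,0.4,-0.2,0.003,0.0265,-0.179,0]]'
python3 -m creep '[[-8.9,0.4,-0.2,0.004,0.0538,-0.1728,0],[-8.9,0.4,-0.2,0.004,0.0538,-0.1728,0],[-8.9,0.4,-0.2,0.004,0.0538,-0.1728,0],[-8.9,0.4,-0.2,0.004,0.0538,-0.1728,0],[-8.9,0.4,-0.2,0.004,0.0538,-0.1728,0],[-8.9,0.4,-0.2,0.004,0.0538,-0.1728,0]]'
python3 - <<'E'
from h import *
go((.5745,-.013,.132),-65)
d=shot("scene");im=d["img"][130:270,260:400,::-1]
e=shot("top");im2=e["img"][170:250,445:525,::-1]
for c in blobs(e,(0,150,60),(8,255,255),(450,190,520,250))[:1]: print("bar",*rect(e,c,.11))
cv2.imwrite("pics/col1.png",cv2.resize(im,None,fx=4,fy=4))
E
```

```text
t: 4.9
ee_pos: [0.5672, -0.187, 0.1967]
tcp_rot: [-2.763, 1.561, 2.235]
contact_force: [-0.5, -0.1, -0.8]
opening: 0.0854
t: 5.4
ee_pos: [0.5712, -0.0076, 0.194]
tcp_rot: [-2.833, 1.555, 2.319]
contact_force: [0.3, 0.6, 0.0]
opening: 0.0851
turn [ 0.2 -0.9  0.3] shift [0.0619 0.001  0.0073]
rows/call 1.5 j6 end deg 64.0
bar [ 0.5638 -0.371   0.0592  0.0146] 1.7
```

View pics/col1.png

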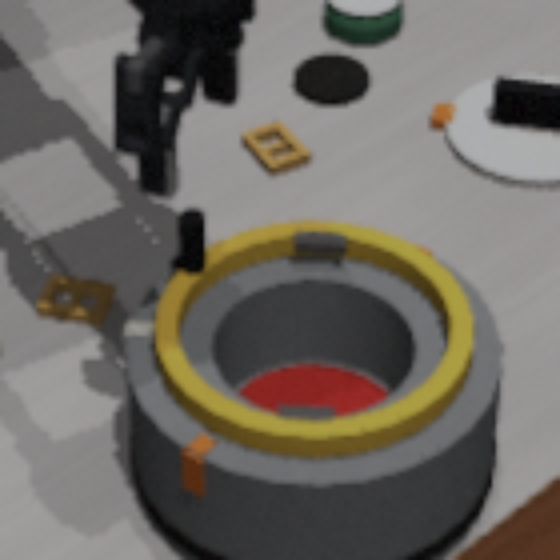

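The crop shows the post at (190,240) below the fingers at (155,170) and (220,90). The bar now reads 1.7°, in line with the box, so it is at the off stop. I'll go down around the post and close to a cage.

```bash
python3 -m creep '[[0,-0.9,0.3,0.02,0.001,0.0073,0],[0,-0.9,0.3,0.04,0.001,0.0073,0],[0,-0.9,0.3,0.062,0.001,0.0073,0],[0,-0.9,0.3,0.062,0.001,0.0073,0.68],[0,-0.9,0.3,0.062,0.001,0.0073,0.68],[0,-0.9,0.3,0.062,0.001,0.0073,0.68],[0,-0.9,0.3,0.062,0.001,0.0073,0.68],[0,-0.9,0.3,0.062,0.001,0.0073,0.68]]' 20
python3 - <<'E'
from h import *
p,R,s=cur();print(p,s["opening"])
for a in (198,203,208,213,218.4,220): 
    x=np.array([.6594+.087*np.cos(np.radians(a)),.0058+.087*np.sin(np.radians(a)),.133]); print(a,np.round(R.inv().apply(x-p),4))
E
```

```text
t: 6.17
ee_pos: [0.5757, -0.016, 0.134]
tcp_rot: [0.781, 1.567, -0.354]
contact_force: [-0.1, 0.6, 0.7]
opening: 0.0276
[ 0.57565435 -0.01601036  0.13403009] 0.0275708401215014
198 [ 0.001  -0.0012  0.005 ]
203 [ 0.0011 -0.0018  0.0126]
208 [ 0.0011 -0.0018  0.0202]
213 [ 0.0011 -0.001   0.0277]
218.4 [0.0011 0.0005 0.0358]
220 [0.0011 0.0011 0.0381]
```

```bash
python3 -m creep '[[0,0,0,0.001,-0.001,0.007,0.68],[0,0,0,0.001,-0.002,0.013,0.68],[0,0,0,0.001,-0.002,0.02,0.68],[0,0,0,0.001,-0.001,0.027,0.68],[0,0,0,0.001,0,0.034,0.68],[0,0,0,0.001,0.001,0.038,0.68],[0,0,0,0.001,0.001,0.04,0.68],[0,0,0,0.001,0.001,0.04,0.68]]'
python3 -m creep '[[0,0,0,0,0,0.002,0.68],[0,0,0,0,0.001,0.004,0.68],[0,0,0,0,0.001,0.004,0.68]]'
```

```text
t: 6.83
ee_pos: [0.5929, -0.0519, 0.1311]
tcp_rot: [0.522, 1.569, -0.613]
contact_force: [-0.5, -0.5, 0.1]
opening: 0.0274
t: 7.08
ee_pos: [0.5938, -0.0533, 0.1311]
tcp_rot: [-2.592, 1.568, 2.557]
contact_force: [-6.8, 4.9, 2.5]
opening: 0.0273
```

```bash
python3 -m creep '[[0,0,0,0,0.001,0.002,0.68],[0,0,0,0,0.001,0.003,0.68],[0,0,0,0,0.001,0.003,0.68]]'
python3 -m creep '[[0,0,0,0,0,-0.008,0.68],[0,0,0,0,0,-0.008,0.3],[0,0,0,0,0,-0.008,0.3],[0,0,0,-0.08,0,-0.008,0.2],[0,0,0,-0.1,0,-0.008,0],[0,0,0,-0.1,-0.1,-0.008,0],[0,0,0,-0.1,-0.18,-0.008,0],[0,0,0,-0.1,-0.18,-0.008,0]]'
python3 - <<'E'
from h import *
d=shot("top");im=d["img"][115:235,260:390,::-1]
cv2.imwrite("pics/col2.png",cv2.resize(im,None,fx=4,fy=4,interpolation=2)); print(cur()[0])
E
```

```text
t: 7.33
ee_pos: [0.5941, -0.0533, 0.1308]
tcp_rot: [-2.662, 1.562, 2.488]
contact_force: [-12.6, 11.3, 7.8]
opening: 0.0275
t: 8.0
ee_pos: [0.4811, -0.1033, 0.2291]
tcp_rot: [0.503, 1.565, -0.631]
contact_force: [0.2, -0.7, 1.5]
opening: 0.0853
[ 0.47426601 -0.1046631   0.22709084]
```

View pics/col2.png

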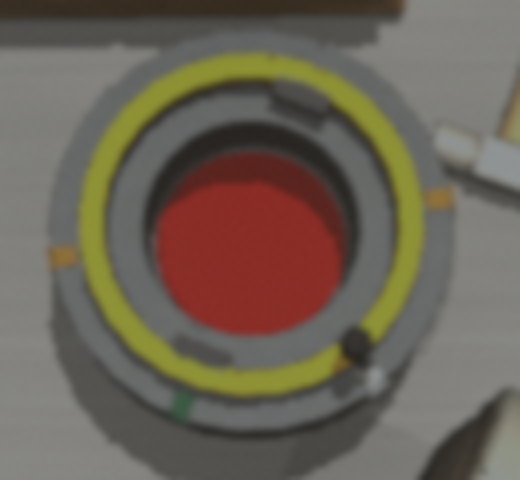

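The crop shows the post at (355,345), at the white mark (375,380), and the lugs swung clear. The push ended hard on the stop, so the collar is open. Next is buckle B.

```bash
cat >> h.py <<'E'
def buckles():
    for n,box in(("top",(205,245,450,312)),("scene",(180,150,345,250))):
        d=shot(n)
        for c in blobs(d,(15,80,60),(35,255,255),box,25):
            q,a=rect(d,c,.01)
            if q[2]<.07: print(n,q,a)
def plan(*wps):
    p,R,s=cur()
    for xyz,jaw in wps:
        a=np.radians(jaw);z=np.array([np.cos(a),np.sin(a),0]);x=np.array([0,0,-1.]);T=Ro.from_matrix(np.c_[x,np.cross(z,x),z])
        D=np.array(xyz)-p;w=(R.inv()*T).as_rotvec()
        n=int(np.ceil(max(np.linalg.norm(D)/.30,np.degrees(np.linalg.norm(w))/52)))
        for i in range(n):
            print("turn",np.round(np.degrees(w)/n,1),"shift",np.round(R.inv().apply(D/n),4),"rows",round(max(np.linalg.norm(D)/.0417,np.degrees(np.linalg.norm(w))/7.16)/n,1),"->" if i==n-1 else "",xyz if i==n-1 else "")
            R=R*Ro.from_rotvec(w/n)
        p=np.array(xyz);R=T
E
python3 - <<'E'
from h import *
buckles(); plan(((.4255,-.089,.09),-21.8))
E
```

```text
top [0.4178 0.2065 0.045  0.0323] -14.2
top [ 0.4451 -0.0067  0.0444  0.0333] 32.9
scene [ 0.4001 -0.2276  0.0474  0.0396] 43.9
scene [ 0.4264 -0.0888  0.0461  0.0428] 69.9
scene [ 0.4487 -0.0067  0.0469  0.0393] 32.2
scene [0.4214 0.2062 0.0539 0.035 ] -12.9
turn [-43.4   0.2  -0. ] shift [ 0.1376 -0.0434 -0.0361] rows 6.1 -> (0.4255, -0.089, 0.09)
```

```bash
python3 -m creep '[[-43.4,0.2,0,0.1376,-0.0434,-0.0361,0],[-43.4,0.2,0,0.1376,-0.0434,-0.0361,0],[-43.4,0.2,0,0.1376,-0.0434,-0.0361,0],[-43.4,0.2,0,0.1376,-0.0434,-0.0361,0],[-43.4,0.2,0,0.1376,-0.0434,-0.0361,0],[-43.4,0.2,0,0.1376,-0.0434,-0.0361,0],[-43.4,0.2,0,0.1376,-0.0434,-0.0361,0],[-43.4,0.2,0,0.1376,-0.0434,-0.0361,0]]'
python3 - <<'E'
from h import *
plan(((.4255,-.089,.0),-21.8))
E
```

```text
t: 8.82
ee_pos: [0.4279, -0.088, 0.0902]
tcp_rot: [1.961, 1.57, 1.581]
contact_force: [0.3, -1.0, -0.1]
opening: 0.0858
turn [ 0. -0. -0.] shift [ 0.0902 -0.0019 -0.0018] rows 2.2 -> (0.4255, -0.089, 0.0)
```

```bash
python3 -m creep '[[0,0,0,0.03,-0.002,-0.002,0],[0,0,0,0.06,-0.002,-0.002,0],[0,0,0,0.08,-0.002,-0.002,0.1],[0,0,0,0.09,-0.002,-0.002,0.3],[0,0,0,0.09,-0.002,-0.002,1],[0,0,0,0.09,-0.002,-0.002,1],[0,0,0,0.09,-0.002,-0.002,1],[0,0,0,0.09,-0.002,-0.002,1]]' 50
python3 -m creep '[[0,0,0,0,0,0,1],[0,0,0,0,0,0,1],[0,0,0,-0.03,0,0,1],[0,0,0,-0.07,0,0,1],[0,0,0,-0.11,0,0,1],[0,0,0,-0.15,0,0,1],[0,0,0,-0.2,0,0,1],[0,0,0,-0.2,0,0,1]]' 50
python3 - <<'E'
from h import *
plan(((.6594,.0058,.2),-21.8),((.6594,.0058,.075),-21.8))
E
```

```text
t: 9.48
ee_pos: [0.4254, -0.0893, 0.0013]
tcp_rot: [0.41, 1.569, 0.032]
contact_force: [0.1, -0.7, -0.7]
opening: 0.0323
t: 10.15
ee_pos: [0.4276, -0.0906, 0.2076]
tcp_rot: [-0.039, 1.56, -0.416]
contact_force: [1.0, -0.5, 0.1]
opening: 0.0323
turn [0.2 0.6 0. ] shift [0.0095 0.1749 0.1799] rows 6.0 -> (0.6594, 0.0058, 0.2)
turn [0. 0. 0.] shift [0.125 0.    0.   ] rows 3.0 -> (0.6594, 0.0058, 0.075)
```

```bash
python3 -m creep '[[0,0.6,0,0.0095,0.175,0.18,1],[0,0.6,0,0.0095,0.175,0.18,1],[0,0.6,0,0.0095,0.175,0.18,1],[0,0.6,0,0.0095,0.175,0.18,1],[0,0.6,0,0.0095,0.175,0.18,1],[0,0.6,0,0.0095,0.175,0.18,1],[0,0.6,0,0.0095,0.175,0.18,1],[0,0.6,0,0.0095,0.175,0.18,1]]'
python3 -m creep '[[0,0,0,0.04,0,0,1],[0,0,0,0.08,0,0,1],[0,0,0,0.12,0,0,1],[0,0,0,0.125,0,0,1],[0,0,0,0.125,0,0,0.35],[0,0,0,0.125,0,0,0.35],[0,0,0,0.125,0,0,0.35],[0,0,0,0.125,0,0,0.35]]'
python3 -m creep '[[0,0,0,-0.04,0,0,0.35],[0,0,0,-0.08,0,0,0.35],[0,0,0,-0.125,0,0,0.35],[0,0,0,-0.125,0,0,0],[0,0,0,-0.125,0,0,0]]'
python3 - <<'E'
from h import *
plan(((.4467,-.0067,.12),-56.3),((.4467,-.0067,.0),-56.3))
E
```

```text
t: 10.82
ee_pos: [0.6563, 0.0086, 0.1874]
tcp_rot: [3.124, 1.555, 2.749]
contact_force: [-0.1, -0.0, -1.4]
opening: 0.0324
t: 11.48
ee_pos: [0.6569, 0.0077, 0.069]
tcp_rot: [2.79, 1.564, 2.413]
contact_force: [0.2, 0.9, 1.2]
opening: 0.0551
t: 11.9
ee_pos: [0.6595, 0.007, 0.1974]
tcp_rot: [1.625, 1.567, 1.248]
contact_force: [-0.2, 0.3, -0.1]
opening: 0.0777
turn [34.7 -0.1 -0.2] shift [ 0.0771 -0.0913 -0.1928] rows 5.4 -> (0.4467, -0.0067, 0.12)
turn [0. 0. 0.] shift [0.12 0.   0.  ] rows 2.9 -> (0.4467, -0.0067, 0.0)
```

```bash
python3 -m creep '[[34.7,0,0,0,-0.0913,-0.1928,0],[34.7,0,0,0,-0.0913,-0.1928,0],[34.7,0,0,0,-0.0913,-0.1928,0],[34.7,0,0,0,-0.0913,-0.1928,0],[34.7,0,0,0.01,-0.0913,-0.1928,0],[34.7,0,0,0.04,-0.0913,-0.1928,0],[34.7,0,0,0.077,-0.0913,-0.1928,0],[34.7,0,0,0.077,-0.0913,-0.1928,0]]'
python3 - <<'E'
from h import *
plan(((.4467,-.0067,.0),-56.3)); d=shot("scene")
for c in blobs(d,(15,80,60),(35,255,255),(180,150,345,250),25): print(c[:,0].min(0),rect(d,c,.01))
d=get_image("top")["img"];cv2.imwrite("pics/bk1.png",d[:,:,::-1])
E
```

```text
t: 12.57
ee_pos: [0.4364, -0.0044, 0.1096]
tcp_rot: [-2.536, 1.547, 2.764]
contact_force: [-1.8, 0.6, -1.2]
opening: 0.0853
turn [-0.  -1.1  0.8] shift [0.1093 0.0088 0.0097] rows 2.6 -> (0.4467, -0.0067, 0.0)
[298 185] (array([0.5509, 0.0538, 0.229 , 0.1228]), -45.1)
[190 230] (array([ 0.4002, -0.2276,  0.0474,  0.0395]), 43.9)
[269 199] (array([ 0.4483, -0.0069,  0.0486,  0.0393]), 32.2)
[321 161] (array([0.4214, 0.2062, 0.0539, 0.035 ]), -12.9)
```

```bash
python3 -m creep '[[0,0,0,0.03,0,0,0],[0,0,0,0.06,0,0,0],[0,0,0,0.08,0,0,0],[0,0,0,0.09,0,0,0],[0,0,0,0.09,0,0,0],[0,0,0,0.09,0,0,0]]'
python3 - <<'E'
from h import *
plan(((.4467,-.0067,.0),-56.3))
E
```

```text
t: 13.17
ee_pos: [0.4428, -0.0058, 0.0267]
tcp_rot: [-2.649, 1.56, 2.652]
contact_force: [0.2, -0.2, -0.2]
opening: 0.0854
turn [ 0.  -0.5  0.3] shift [0.0267 0.0029 0.0032] rows 0.6 -> (0.4467, -0.0067, 0.0)
```

```bash
python3 -m creep '[[0,-0.3,0.2,0.015,0.003,0.003,0],[0,-0.3,0.2,0.028,0.003,0.003,0.3],[0,-0.3,0.2,0.028,0.003,0.003,1],[0,-0.3,0.2,0.028,0.003,0.003,1],[0,-0.3,0.2,0.028,0.003,0.003,1],[0,-0.3,0.2,0.028,0.003,0.003,1],[0,-0.3,0.2,0.028,0.003,0.003,1]]' 50
python3 -m creep '[[0,0,0,0,0,0,1],[0,0,0,-0.03,0,0,1],[0,0,0,-0.07,0,0,1],[0,0,0,-0.11,0,0,1],[0,0,0,-0.15,0,0,1],[0,0,0,-0.2,0,0,1],[0,0,0,-0.2,0,0,1],[0,0,0,-0.2,0,0,1]]' 50
python3 - <<'E'
from h import *
plan(((.6594,.0058,.2),-56.3),((.6594,.0058,.075),-56.3))
E
```

```text
t: 13.75
ee_pos: [0.4474, -0.0069, -0.0005]
tcp_rot: [3.122, 1.569, 2.14]
contact_force: [0.0, -1.8, 6.4]
opening: 0.0324
t: 14.42
ee_pos: [0.4488, -0.0074, 0.202]
tcp_rot: [1.13, 1.567, 0.147]
contact_force: [0.4, -0.2, 0.1]
opening: 0.0326
turn [ 0.   0.1 -0.2] shift [0.0028 0.1825 0.1059] rows 5.1 -> (0.6594, 0.0058, 0.2)
turn [0. 0. 0.] shift [0.125 0.    0.   ] rows 3.0 -> (0.6594, 0.0058, 0.075)
```

View pics/bk1.png

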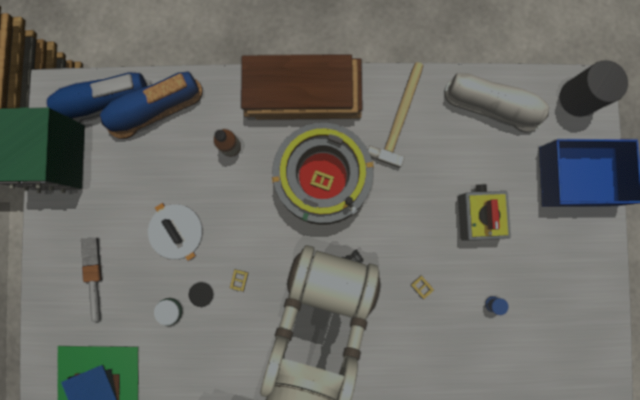

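The top view shows one buckle in the bowl at (321,180), with two still on the bench at (239,280) and (421,287). The second is in the gripper.

```bash
python3 -m creep '[[0,0,0,0.003,0.1825,0.106,1],[0,0,0,0.003,0.1825,0.106,1],[0,0,0,0.003,0.1825,0.106,1],[0,0,0,0.003,0.1825,0.106,1],[0,0,0,0.003,0.1825,0.106,1],[0,0,0,0.003,0.1825,0.106,1],[0,0,0,0.003,0.1825,0.106,1],[0,0,0,0.003,0.1825,0.106,1]]'
python3 -m creep '[[0,0,0,0.04,0,0,1],[0,0,0,0.08,0,0,1],[0,0,0,0.12,0,0,1],[0,0,0,0.125,0,0,1],[0,0,0,0.125,0,0,0.35],[0,0,0,0.125,0,0,0.35],[0,0,0,0.125,0,0,0.35],[0,0,0,0.125,0,0,0.35]]'
python3 -m creep '[[0,0,0,-0.04,0,0,0.35],[0,0,0,-0.08,0,0,0.35],[0,0,0,-0.125,0,0,0.35],[0,0,0,-0.125,0,0,0],[0,0,0,-0.125,0,0,0]]'
python3 - <<'E'
from h import *
buckles()
plan(((.398,-.2276,.2),-46),((.398,-.2276,.0),-46))
E
```

```text
t: 15.08
ee_pos: [0.6553, 0.0066, 0.1907]
tcp_rot: [-2.531, 1.56, 2.769]
contact_force: [-0.1, -1.1, -0.0]
opening: 0.0325
t: 15.75
ee_pos: [0.6584, 0.0064, 0.0722]
tcp_rot: [2.185, 1.569, 1.203]
contact_force: [-0.5, 0.5, 0.2]
opening: 0.0554
t: 16.17
ee_pos: [0.6603, 0.0058, 0.2006]
tcp_rot: [1.12, 1.564, 0.137]
contact_force: [0.7, 0.2, -0.2]
opening: 0.0777
top [0.4176 0.2068 0.0456 0.0329] -14.2
top [ 0.3968 -0.2276  0.0435  0.0335] 43.5
scene [ 0.4002 -0.2276  0.0474  0.0395] 43.9
turn [-5.2 -0.1  0. ] shift [-0.0027 -0.1727  0.0254] rows 4.2  
turn [-5.2 -0.1  0. ] shift [-0.0027 -0.1743  0.0098] rows 4.2 -> (0.398, -0.2276, 0.2)
turn [0. 0. 0.] shift [0.2 0.  0. ] rows 4.8 -> (0.398, -0.2276, 0.0)
```

```bash
python3 -m creep '[[-5,0,0,0,-0.1727,0.0254,0],[-5,0,0,0,-0.1727,0.0254,0],[-5,0,0,0,-0.1727,0.0254,0],[-5,0,0,0,-0.1727,0.0254,0],[-5,0,0,0,-0.1727,0.0254,0],[-5,0,0,0,-0.1727,0.0254,0]]'
python3 -m creep '[[-5,0,0,0,-0.1743,0.0098,0],[-5,0,0,0,-0.1743,0.0098,0],[-5,0,0,0,-0.1743,0.0098,0],[-5,0,0,0,-0.1743,0.0098,0],[-5,0,0,0.03,-0.1743,0.0098,0],[-5,0,0,0.07,-0.1743,0.0098,0],[-5,0,0,0.11,-0.1743,0.0098,0],[-5,0,0,0.15,-0.1743,0.0098,0]]'
python3 -m creep '[[0,0,0,0.01,0,0,0],[0,0,0,0.01,0,0,0],[0,0,0,0.01,0,0,0]]'
python3 - <<'E'
from h import *
plan(((.398,-.2276,.0),-46))
E
```

```text
t: 16.77
ee_pos: [0.5247, -0.1116, 0.1919]
tcp_rot: [-2.716, 1.561, 2.668]
contact_force: [0.1, 0.5, 1.1]
opening: 0.0852
t: 17.43
ee_pos: [0.3972, -0.2264, 0.0422]
tcp_rot: [-2.909, 1.566, 2.566]
contact_force: [0.3, -0.7, -0.3]
opening: 0.0853
t: 17.68
ee_pos: [0.3973, -0.2267, 0.0345]
tcp_rot: [-2.88, 1.565, 2.596]
contact_force: [1.0, 0.0, -0.5]
opening: 0.085
turn [-0.3 -0.3  0.1] shift [ 0.0345 -0.0001  0.0014] rows 0.8 -> (0.398, -0.2276, 0.0)
```

```bash
python3 -m creep '[[0,0,0,0.02,0,0.001,0],[0,0,0,0.035,0,0.001,0.3],[0,0,0,0.035,0,0.001,1],[0,0,0,0.035,0,0.001,1],[0,0,0,0.035,0,0.001,1],[0,0,0,0.035,0,0.001,1],[0,0,0,0.035,0,0.001,1],[0,0,0,0.035,0,0.001,1]]' 50
python3 -m creep '[[0,0,0,0,0,0,1],[0,0,0,-0.03,0,0,1],[0,0,0,-0.07,0,0,1],[0,0,0,-0.11,0,0,1],[0,0,0,-0.15,0,0,1],[0,0,0,-0.2,0,0,1],[0,0,0,-0.2,0,0,1],[0,0,0,-0.2,0,0,1]]' 50
python3 - <<'E'
from h import *
plan(((.6594,.0058,.2),-46),((.6594,.0058,.075),-46))
E
```

```text
t: 18.35
ee_pos: [0.3987, -0.2288, 0.0013]
tcp_rot: [-2.355, 1.569, 3.12]
contact_force: [-0.4, -0.0, 5.4]
opening: 0.0325
t: 19.02
ee_pos: [0.4002, -0.2301, 0.2043]
tcp_rot: [-0.3, 1.566, -1.108]
contact_force: [0.9, -0.8, -0.1]
opening: 0.0326
turn [-0.1  0.1  0. ] shift [0.0019 0.1752 0.0043] rows 4.2  
turn [-0.1  0.1  0. ] shift [0.002  0.1751 0.0047] rows 4.2 -> (0.6594, 0.0058, 0.2)
turn [0. 0. 0.] shift [0.125 0.    0.   ] rows 3.0 -> (0.6594, 0.0058, 0.075)
```

```bash
python3 -m creep '[[0,0,0,0,0.1752,0.0043,1],[0,0,0,0,0.1752,0.0043,1],[0,0,0,0,0.1752,0.0043,1],[0,0,0,0,0.1752,0.0043,1],[0,0,0,0,0.1752,0.0043,1],[0,0,0,0,0.1752,0.0043,1]]'
python3 -m creep '[[0,0,0,0,0.1751,0.0047,1],[0,0,0,0,0.1751,0.0047,1],[0,0,0,0,0.1751,0.0047,1],[0,0,0,0,0.1751,0.0047,1],[0,0,0,0,0.1751,0.0047,1],[0,0,0,0,0.1751,0.0047,1],[0,0,0,0,0.1751,0.0047,1]]'
python3 -m creep '[[0,0,0,0.04,0,0,1],[0,0,0,0.08,0,0,1],[0,0,0,0.12,0,0,1],[0,0,0,0.125,0,0,1],[0,0,0,0.125,0,0,0.35],[0,0,0,0.125,0,0,0.35],[0,0,0,0.125,0,0,0.35],[0,0,0,0.125,0,0,0.35]]'
python3 -m creep '[[0,0,0,-0.04,0,0,0.35],[0,0,0,-0.08,0,0,0.35],[0,0,0,-0.125,0,0,0.35],[0,0,0,-0.125,0,0,0],[0,0,0,-0.125,0,0,0]]'
python3 - <<'E'
from h import *
buckles()
plan(((.4195,.2065,.2),-103.6),((.4195,.2065,.0),-103.6))
E
```

```text
t: 19.52
ee_pos: [0.5279, -0.1075, 0.1966]
tcp_rot: [-2.861, 1.561, 2.618]
contact_force: [0.6, -0.5, -0.4]
opening: 0.0323
t: 20.1
ee_pos: [0.6563, 0.0065, 0.1968]
tcp_rot: [-2.649, 1.562, 2.825]
contact_force: [-0.3, 0.5, -1.0]
opening: 0.0322
t: 20.77
ee_pos: [0.6591, 0.0072, 0.077]
tcp_rot: [2.089, 1.569, 1.281]
contact_force: [-0.6, 0.1, 0.1]
opening: 0.0557
t: 21.18
ee_pos: [0.6609, 0.007, 0.2056]
tcp_rot: [0.947, 1.564, 0.139]
contact_force: [0.8, -0.2, 0.4]
opening: 0.0773
top [0.4179 0.2067 0.045  0.0329] -14.2
scene [0.5166 0.1537 0.0309 0.0302] 45.9
scene [0.4183 0.2012 0.0552 0.0295] -34.2
turn [28.7 -0.1  0.1] shift [ 0.0004 -0.0174 -0.1542] rows 4.0  
turn [28.7 -0.1  0.1] shift [ 0.     -0.0892 -0.127 ] rows 4.0 -> (0.4195, 0.2065, 0.2)
turn [0. 0. 0.] shift [ 0.2  0.  -0. ] rows 4.8 -> (0.4195, 0.2065, 0.0)
```

```bash
python3 -m creep '[[28.7,0,0,0,-0.0174,-0.1542,0],[28.7,0,0,0,-0.0174,-0.1542,0],[28.7,0,0,0,-0.0174,-0.1542,0],[28.7,0,0,0,-0.0174,-0.1542,0],[28.7,0,0,0,-0.0174,-0.1542,0],[28.7,0,0,0,-0.0174,-0.1542,0]]'
python3 -m creep '[[28.7,0,0,0,-0.0892,-0.127,0],[28.7,0,0,0,-0.0892,-0.127,0],[28.7,0,0,0,-0.0892,-0.127,0],[28.7,0,0,0,-0.0892,-0.127,0],[28.7,0,0,0.03,-0.0892,-0.127,0],[28.7,0,0,0.07,-0.0892,-0.127,0],[28.7,0,0,0.11,-0.0892,-0.127,0],[28.7,0,0,0.15,-0.0892,-0.127,0]]'
python3 -m creep '[[0,0,0,0.01,0,0,0],[0,0,0,0.01,0,0,0],[0,0,0,0.01,0,0,0]]'
python3 - <<'E'
from h import *
buckles()
plan(((.4195,.2065,.0),-103.6))
E
```

```text
t: 21.78
ee_pos: [0.5366, 0.1079, 0.1977]
tcp_rot: [-2.19, 1.562, 2.787]
contact_force: [0.7, -0.6, 0.2]
opening: 0.0852
t: 22.45
ee_pos: [0.4194, 0.2066, 0.0485]
tcp_rot: [-1.994, 1.566, 2.48]
contact_force: [0.8, 0.7, -0.2]
opening: 0.0855
t: 22.7
ee_pos: [0.4196, 0.2069, 0.0408]
tcp_rot: [-1.864, 1.565, 2.61]
contact_force: [0.8, -0.1, 1.0]
opening: 0.0855
top [0.434  0.1965 0.027  0.014 ] 49.5
scene [0.4216 0.2069 0.0539 0.0359] -16.7
turn [-0.1 -0.2  0.1] shift [ 0.0426 -0.0013  0.0014] rows 1.0 -> (0.4195, 0.2065, 0.0)
```

```bash
python3 -m creep '[[0,0,0,0.02,-0.001,0.001,0],[0,0,0,0.042,-0.001,0.001,0.3],[0,0,0,0.042,-0.001,0.001,1],[0,0,0,0.042,-0.001,0.001,1],[0,0,0,0.042,-0.001,0.001,1],[0,0,0,0.042,-0.001,0.001,1],[0,0,0,0.042,-0.001,0.001,1],[0,0,0,0.042,-0.001,0.001,1]]' 50
python3 -m creep '[[0,0,0,0,0,0,1],[0,0,0,-0.03,0,0,1],[0,0,0,-0.07,0,0,1],[0,0,0,-0.11,0,0,1],[0,0,0,-0.15,0,0,1],[0,0,0,-0.2,0,0,1],[0,0,0,-0.2,0,0,1],[0,0,0,-0.2,0,0,1]]' 50
python3 - <<'E'
from h import *
plan(((.6594,.0058,.2),-70),((.6594,.0058,.075),-70))
E
```

```text
t: 23.47
ee_pos: [0.4193, 0.2071, 0.0005]
tcp_rot: [-2.665, 1.567, 1.809]
contact_force: [-0.1, -0.1, 7.1]
opening: 0.0324
t: 24.13
ee_pos: [0.421, 0.2066, 0.2033]
tcp_rot: [2.645, 1.564, 0.835]
contact_force: [-0.1, 0.3, -0.8]
opening: 0.0325
turn [-16.8  -0.1  -0.1] shift [0.0017 0.1396 0.0693] rows 3.7  
turn [-16.8  -0.1  -0.1] shift [0.0016 0.1135 0.1068] rows 3.7 -> (0.6594, 0.0058, 0.2)
turn [0. 0. 0.] shift [0.125 0.    0.   ] rows 3.0 -> (0.6594, 0.0058, 0.075)
```

```bash
python3 -m creep '[[-16.8,0,0,0,0.1396,0.0693,1],[-16.8,0,0,0,0.1396,0.0693,1],[-16.8,0,0,0,0.1396,0.0693,1],[-16.8,0,0,0,0.1396,0.0693,1],[-16.8,0,0,0,0.1396,0.0693,1],[-16.8,0,0,0,0.1396,0.0693,1]]'
python3 -m creep '[[-16.8,0,0,0,0.1135,0.1068,1],[-16.8,0,0,0,0.1135,0.1068,1],[-16.8,0,0,0,0.1135,0.1068,1],[-16.8,0,0,0,0.1135,0.1068,1],[-16.8,0,0,0,0.1135,0.1068,1],[-16.8,0,0,0,0.1135,0.1068,1],[-16.8,0,0,0,0.1135,0.1068,1]]'
python3 -m creep '[[0,0,0,0.04,0,0,1],[0,0,0,0.08,0,0,1],[0,0,0,0.12,0,0,1],[0,0,0,0.125,0,0,1],[0,0,0,0.125,0,0,0.35],[0,0,0,0.125,0,0,0.35],[0,0,0,0.125,0,0,0.35],[0,0,0,0.125,0,0,0.35]]'
python3 -m creep '[[0,0,0,-0.04,0,0,0.35],[0,0,0,-0.08,0,0,0.35],[0,0,0,-0.125,0,0,0.35],[0,0,0,-0.125,0,0,0],[0,0,0,-0.125,0,0,0]]'
python3 - <<'E'
from h import *
plan(((.535,.3617,.2),-57.3),((.535,.3617,.10),-57.3))
E
```

```text
t: 24.63
ee_pos: [0.537, 0.1043, 0.1948]
tcp_rot: [-1.976, 1.561, 2.788]
contact_force: [0.1, 0.0, -0.5]
opening: 0.0327
t: 25.22
ee_pos: [0.655, 0.0063, 0.1948]
tcp_rot: [-2.383, 1.561, 2.678]
contact_force: [-0.3, 0.6, -0.2]
opening: 0.0325
t: 25.88
ee_pos: [0.6581, 0.0052, 0.075]
tcp_rot: [2.499, 1.569, 1.276]
contact_force: [0.0, -0.2, 0.8]
opening: 0.0553
t: 26.3
ee_pos: [0.6599, 0.0044, 0.2036]
tcp_rot: [1.362, 1.564, 0.139]
contact_force: [-1.0, -0.6, -0.1]
opening: 0.0774
turn [-6.4  0.1 -0.2] shift [ 0.0016  0.0021 -0.1893] rows 4.5  
turn [-6.4  0.1 -0.2] shift [ 0.0017  0.0232 -0.1878] rows 4.5 -> (0.535, 0.3617, 0.2)
turn [0. 0. 0.] shift [0.1 0.  0. ] rows 2.4 -> (0.535, 0.3617, 0.1)
```

```bash
python3 -m creep '[[-6.4,0,0,0,0.0021,-0.1893,0],[-6.4,0,0,0,0.0021,-0.1893,0],[-6.4,0,0,0,0.0021,-0.1893,0],[-6.4,0,0,0,0.0021,-0.1893,0],[-6.4,0,0,0,0.0021,-0.1893,0],[-6.4,0,0,0,0.0021,-0.1893,0]]'
python3 -m creep '[[-6.4,0,0,0,0.0232,-0.1878,0],[-6.4,0,0,0,0.0232,-0.1878,0],[-6.4,0,0,0,0.0232,-0.1878,0],[-6.4,0,0,0,0.0232,-0.1878,0],[-6.4,0,0,0.03,0.0232,-0.1878,0],[-6.4,0,0,0.07,0.0232,-0.1878,0],[-6.4,0,0,0.1,0.0232,-0.1878,0],[-6.4,0,0,0.1,0.0232,-0.1878,0]]'
python3 -m creep '[[0,0,0,0.02,0,0,0],[0,0,0,0.02,0,0,0],[0,0,0,0.02,0,0,0]]'
python3 - <<'E'
from h import *
d=shot("scene","cov1")
for c in blobs(d,(3,120,90),(18,255,255),(355,140,425,185),4): print("ear",len(c),*rect(d,c,.006))
e=shot("top","bowl1")
for c in blobs(e,(15,80,60),(35,255,255),(290,145,355,205)): print(len(c),c[:,0].min(0),c[:,0].max(0))
a=cv2.resize(e["img"][130:215,275:375,::-1],(400,340));b=cv2.resize(d["img"][100:200,340:440,::-1],(340,340));cv2.imwrite("pics/m1.png",np.hstack([a,b]))
plan(((.535,.3617,.014),-57.3))
E
```

```text
t: 26.8
ee_pos: [0.5916, 0.1884, 0.1968]
tcp_rot: [-2.637, 1.562, 2.54]
contact_force: [-0.1, 0.3, -0.4]
opening: 0.0854
t: 27.47
ee_pos: [0.5258, 0.3602, 0.0897]
tcp_rot: [-1.988, 1.552, -2.988]
contact_force: [-1.1, -0.5, -1.1]
opening: 0.0851
t: 27.72
ee_pos: [0.5313, 0.3621, 0.0787]
tcp_rot: [-2.588, 1.564, 2.694]
contact_force: [0.5, 0.3, 0.6]
opening: 0.0852
ear 16 [0.4764 0.3265 0.0281 0.0128] -63.5
ear 15 [0.5923 0.4037 0.0246 0.0112] -42.4
67 [311 168] [333 191]
49 [290 188] [307 204]
25 [347 145] [354 154]
25 [290 145] [297 154]
24 [350 189] [354 200]
20 [337 201] [346 204]
turn [-0.  -0.3 -0. ] shift [0.0663 0.0016 0.0027] rows 1.6 -> (0.535, 0.3617, 0.014)
```

View pics/m1.png

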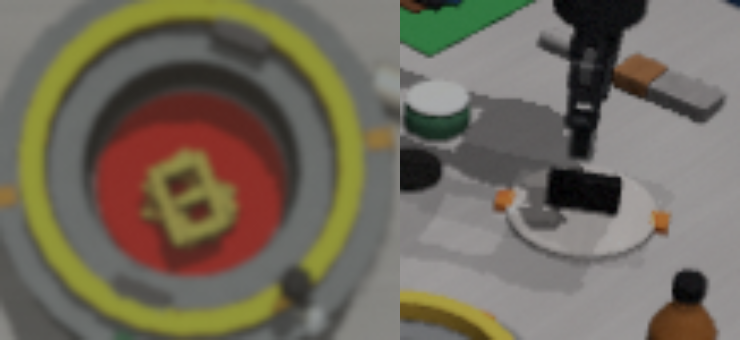

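The left crop shows the buckles stacked mid-bowl at (190,200). The right crop shows the fingers over the black fin at (585,190). Gripping the cover.

```bash
python3 -m creep '[[0,-0.3,0,0.03,0.002,0.001,0],[0,-0.3,0,0.055,0.002,0.001,0],[0,-0.3,0,0.065,0.002,0.001,0.3],[0,-0.3,0,0.065,0.002,0.001,1],[0,-0.3,0,0.065,0.002,0.001,1],[0,-0.3,0,0.065,0.002,0.001,1],[0,-0.3,0,0.065,0.002,0.001,1],[0,-0.3,0,0.065,0.002,0.001,1]]' 80
python3 -m creep '[[0,0,0,0,0,0,1],[0,0,0,0,0,0,1],[0,0,0,0,0,0,1],[0,0,0,0,0,0,1]]' 80
python3 -m creep '[[0,0,0,-0.03,0,0,1],[0,0,0,-0.06,0,0,1],[0,0,0,-0.1,0,0,1],[0,0,0,-0.14,0,0,1],[0,0,0,-0.17,0,0,1],[0,0,0,-0.19,0,0,1],[0,0,0,-0.19,0,0,1],[0,0,0,-0.19,0,0,1]]' 80
python3 - <<'E'
from h import *
plan(((.6594,.0058,.205),8.3))
E
```

```text
t: 28.48
ee_pos: [0.5342, 0.3636, 0.0151]
tcp_rot: [0.583, 1.57, -0.417]
contact_force: [-6.9, -2.8, 11.9]
opening: 0.013
t: 28.82
ee_pos: [0.5343, 0.3638, 0.0151]
tcp_rot: [1.016, 1.57, 0.016]
contact_force: [-0.2, -1.2, 7.3]
opening: 0.0125
t: 29.48
ee_pos: [0.5334, 0.3636, 0.2032]
tcp_rot: [-1.744, 1.569, -2.744]
contact_force: [-0.7, 0.0, -4.0]
opening: 0.0124
turn [-32.8  -0.    0. ] shift [-0.0009 -0.0436  0.1846] rows 4.6  
turn [-32.8  -0.    0. ] shift [-0.0008 -0.1367  0.1315] rows 4.6 -> (0.6594, 0.0058, 0.205)
```

```bash
python3 -m creep '[[-5.5,0,0,-0.001,-0.007,0.031,1],[-11,0,0,-0.001,-0.0145,0.0615,1],[-16.4,0,0,-0.001,-0.022,0.092,1],[-22,0,0,-0.001,-0.029,0.123,1],[-27.5,0,0,-0.001,-0.036,0.154,1],[-32.8,0,0,-0.001,-0.0436,0.1846,1],[-32.8,0,0,-0.001,-0.0436,0.1846,1]]'
python3 -m creep '[[-5.5,0,0,-0.001,-0.023,0.022,1],[-11,0,0,-0.001,-0.0455,0.044,1],[-16.4,0,0,-0.001,-0.068,0.066,1],[-22,0,0,-0.001,-0.091,0.088,1],[-27.5,0,0,-0.001,-0.114,0.11,1],[-32.8,0,0,-0.001,-0.1367,0.1315,1],[-32.8,0,0,-0.001,-0.1367,0.1315,1],[-32.8,0,0,-0.001,-0.1367,0.1315,1]]'
python3 -m creep '[[0,0,0,0,0,0,1],[0,0,0,0,0,0,1],[0,0,0,0,0,0,1],[0,0,0,0,0,0,1]]'
python3 - <<'E'
from h import *
plan(((.6594,.0058,.13),8.3))
e=shot("top","hov");p=cur()[0]
for c in blobs(e,(3,110,80),(18,255,255),(260,110,390,230),4): print("or",len(c),c[:,0].mean(0),cast(e,[c[:,0].mean(0)],p[2]-.0151+.006),cast(e,[c[:,0].mean(0)],.1))
cv2.imwrite("pics/hov.png",cv2.resize(e["img"][110:235,255:390,::-1],None,fx=4,fy=4))
E
```

```text
t: 30.07
ee_pos: [0.5963, 0.1787, 0.2]
tcp_rot: [-2.161, 1.562, -2.59]
contact_force: [-0.8, 0.1, -2.9]
opening: 0.0129
t: 30.73
ee_pos: [0.6579, 0.0043, 0.2012]
tcp_rot: [3.001, 1.562, 3.142]
contact_force: [-0.4, 0.8, -2.9]
opening: 0.0124
t: 31.07
ee_pos: [0.6589, 0.0067, 0.2047]
tcp_rot: [-2.974, 1.567, -2.828]
contact_force: [-0.8, -0.3, -2.3]
opening: 0.0126
turn [ 0.1 -0.2  0. ] shift [ 0.0747 -0.001   0.0006] rows 1.8 -> (0.6594, 0.0058, 0.13)
or 25 [288.16 170.2 ] [[0.64941102 0.07440917 0.19579712]] [[0.6643445  0.08130537 0.1       ]]
or 23 [265.2173913  111.08695652] [[0.77074609 0.1205802  0.19579712]] [[0.79841548 0.13232273 0.1       ]]
or 16 [369.     164.1875] [[ 0.66006927 -0.0872193   0.19579712]] [[ 0.67612149 -0.0972884   0.1       ]]
```

View pics/hov.png

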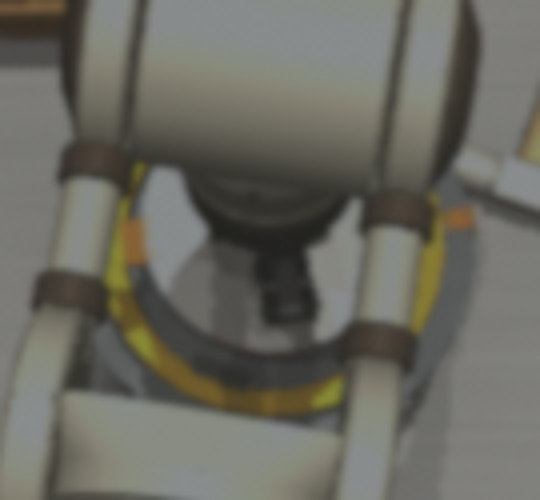

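The crop shows the cover's left ear at (135,242), in line with the left mark's direction, and the disc inside the ring. The ear is 1–2 mm from where it should be. Lowering.

```bash
python3 -m creep '[[0,0,0,0.02,0,0.0006,1],[0,0,0,0.04,0,0.0006,1],[0,0,0,0.06,0,0.0006,1],[0,0,0,0.075,0,0.0006,1],[0,0,0,0.082,0,0.0006,1],[0,0,0,0.085,0,0.0006,1],[0,0,0,0.085,0,0.0006,1],[0,0,0,0.085,0,0.0006,1]]'
python3 -m creep '[[0,0,0,0.002,0,0,1],[0,0,0,0.004,0,0,1],[0,0,0,0.005,0,0,1],[0,0,0,0.005,0,0,1]]'
```

```text
t: 31.78
ee_pos: [0.6604, 0.0056, 0.1214]
tcp_rot: [-2.138, 1.569, -1.993]
contact_force: [1.0, -0.3, -2.2]
opening: 0.0122
t: 32.12
ee_pos: [0.6598, 0.0055, 0.1153]
tcp_rot: [-2.737, 1.568, -2.592]
contact_force: [0.1, 0.1, -2.8]
opening: 0.0126
```

```bash
python3 -m creep '[[0,0,0,0.001,0,0,1],[0,0,0,0.002,0,0,1],[0,0,0,0.002,0,0,1]]'
python3 - <<'E'
from h import *
d=shot("scene","seat1");cv2.imwrite("pics/seat1.png",cv2.resize(d["img"][165:280,275:405,::-1],None,fx=4,fy=4))
E
```

```text
t: 32.37
ee_pos: [0.6601, 0.0054, 0.1152]
tcp_rot: [-2.466, 1.569, -2.321]
contact_force: [-4.0, 1.5, 6.8]
opening: 0.0125
```

View pics/seat1.png

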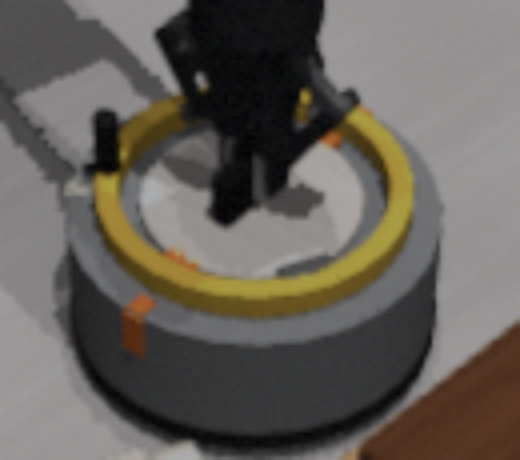

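The crop shows the cover inside the ring, with its ear at (180,260) in line with the orange mark at (140,310). Contact came at the height expected for a seated cover. Releasing it.

```bash
python3 -m creep '[[0,0,0,-0.001,0,0,0.4],[0,0,0,-0.001,0,0,0.4],[0,0,0,-0.001,0,0,0.4],[0,0,0,-0.001,0,0,0.4],[0,0,0,-0.03,0,0,0.4],[0,0,0,-0.06,0,0,0.4],[0,0,0,-0.1,0,0,0.4],[0,0,0,-0.1,0,0,0]]'
python3 -m creep '[[0,0,0,0,0,-0.04,0],[0,0,0,0,0,-0.08,0],[0,0,0,0,0,-0.12,0],[0,0,0,0,0,-0.16,0],[0,0,0,0,0,-0.2,0],[0,0,0,0,-0.04,-0.2,0],[0,0,0,0,-0.08,-0.2,0],[0,0,0,0,-0.08,-0.2,0]]'
python3 - <<'E'
from h import *
e=shot("top","s2")
for c in blobs(e,(3,110,80),(18,255,255),(260,110,390,230),4): print("or",len(c),c[:,0].mean(0),cast(e,[c[:,0].mean(0)],.106))
for c in blobs(e,(20,120,60),(35,255,255),(260,110,390,230))[:1]: print("collar",*rect(e,c,.119))
cv2.imwrite("pics/s2.png",cv2.resize(e["img"][110:235,255:390,::-1],None,fx=4,fy=4))
E
```

```text
t: 33.08
ee_pos: [0.6642, 0.0051, 0.2228]
tcp_rot: [-0.448, 1.558, -0.303]
contact_force: [1.7, -0.2, 2.8]
opening: 0.0617
t: 33.75
ee_pos: [0.4734, -0.1076, 0.2143]
tcp_rot: [-1.795, 1.566, -1.655]
contact_force: [0.2, -0.5, 0.1]
opening: 0.0856
or 196 [308.00510204 111.04081633] [[0.79571601 0.03650014 0.106     ]]
collar [0.6597 0.0056 0.1842 0.1836] 89.4
```

View pics/s2.png

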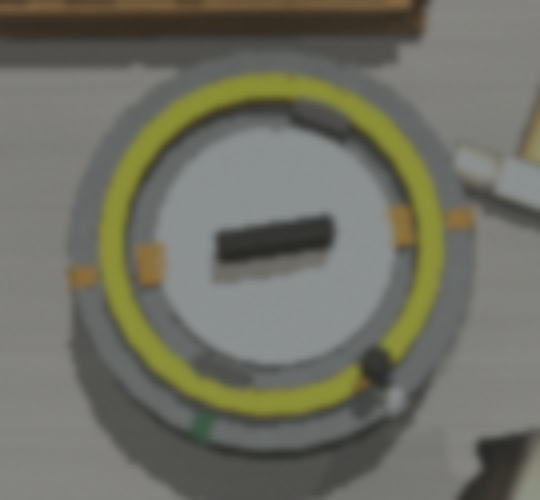

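The crop shows the cover seated, with its ears at (150,264) and (402,227) on the same line as the marks at (82,277) and (459,218). The post is still at the white mark (375,360). Checking the centring and planning the locking turn.

```bash
python3 - <<'E'
from h import *
e=shot("top")
f=lambda x,y:(255+x/4-.4,110+y/4-.4)
a=cast(e,[f(150,264),f(402,227)],.108);m=cast(e,[f(82,277),f(459,218)],.1)
print("ears mid",a.mean(0),"marks mid",m.mean(0), [np.degrees(np.arctan2(*(q[0]-q[1])[1::-1]))for q in(a,m)])
plan(((.5912,-.0482,.2),-75),((.5912,-.0482,.132),-75))
E
```

```text
ears mid [0.66066785 0.00314174 0.108     ] marks mid [0.66085776 0.00603785 0.1       ] [np.float64(97.89883999788903), np.float64(98.44318759504966)]
turn [41.6 -0.   0.1] shift [0.0068 0.0191 0.0621] rows 5.8  
turn [41.6 -0.   0.1] shift [0.0069 0.0555 0.0338] rows 5.8 -> (0.5912, -0.0482, 0.2)
turn [0. 0. 0.] shift [0.068 0.    0.   ] rows 1.6 -> (0.5912, -0.0482, 0.132)
```

```bash
python3 -m creep '[[43,0,0,0.004,0.0191,0.0621,0],[43,0,0,0.004,0.0191,0.0621,0],[43,0,0,0.004,0.0191,0.0621,0],[43,0,0,0.004,0.0191,0.0621,0],[43,0,0,0.004,0.0191,0.0621,0],[43,0,0,0.004,0.0191,0.0621,0],[43,0,0,0.004,0.0191,0.0621,0],[43,0,0,0.004,0.0191,0.0621,0]]'
python3 -m creep '[[43,0,0,0.005,0.0555,0.0338,0],[43,0,0,0.005,0.0555,0.0338,0],[43,0,0,0.005,0.0555,0.0338,0],[43,0,0,0.005,0.0555,0.0338,0],[43,0,0,0.005,0.0555,0.0338,0],[43,0,0,0.005,0.0555,0.0338,0],[43,0,0,0.005,0.0555,0.0338,0],[43,0,0,0.005,0.0555,0.0338,0]]'
python3 -m creep '[[0,0,0,0,0,0,0],[0,0,0,0,0,0,0],[0,0,0,0,0,0,0]]'
python3 - <<'E'
from h import *
plan(((.5912,-.0482,.132),-80))
E
```

```text
t: 34.52
ee_pos: [0.5323, -0.0735, 0.2093]
tcp_rot: [-2.231, 1.568, -2.832]
contact_force: [0.5, -0.2, -0.2]
opening: 0.0855
t: 35.18
ee_pos: [0.5916, -0.0477, 0.2042]
tcp_rot: [-1.437, 1.568, -2.787]
contact_force: [-0.6, -0.1, -0.7]
opening: 0.0853
t: 35.43
ee_pos: [0.5916, -0.048, 0.2043]
tcp_rot: [-1.373, 1.568, -2.728]
contact_force: [0.7, -0.5, -0.5]
opening: 0.0853
turn [2.4 0.  0.2] shift [ 0.0723 -0.0002  0.    ] rows 1.7 -> (0.5912, -0.0482, 0.132)
```

```bash
python3 -m creep '[[2.4,0,0,0.02,0,0,0],[2.4,0,0,0.045,0,0,0],[2.4,0,0,0.065,0,0,0],[2.4,0,0,0.072,0,0,0.68],[2.4,0,0,0.072,0,0,0.68],[2.4,0,0,0.072,0,0,0.68],[2.4,0,0,0.072,0,0,0.68],[2.4,0,0,0.072,0,0,0.68]]' 20
python3 - <<'E'
from h import *
p,R,s=cur();print(p,s["contact_force"])
for a in (210,200,190,180,170,160,158.4): 
    x=np.array([.6594+.087*np.cos(np.radians(a)),.0058+.087*np.sin(np.radians(a)),.132]); print(a,np.round(R.inv().apply(x-p),4))
E
```

```text
t: 36.1
ee_pos: [0.5926, -0.0485, 0.1342]
tcp_rot: [-0.011, 1.569, -1.409]
contact_force: [0.1, -0.3, 0.4]
opening: 0.0275
[ 0.59255999 -0.04851241  0.13417003] [ 0.06144359 -0.29394584  0.40962763]
210 [ 0.0021 -0.0065 -0.0121]
200 [ 0.0021 -0.0105 -0.0268]
190 [ 0.0021 -0.0118 -0.0419]
180 [ 0.002  -0.0105 -0.057 ]
170 [ 0.002  -0.0066 -0.0716]
160 [ 0.002  -0.0002 -0.0854]
158.4 [ 0.002   0.001  -0.0875]
```

```bash
python3 -m creep '[[0,0,0,0.001,-0.003,-0.006,0.68],[0,0,0,0.001,-0.0065,-0.013,0.68],[0,0,0,0.001,-0.009,-0.02,0.68],[0,0,0,0.001,-0.0105,-0.027,0.68],[0,0,0,0.001,-0.0115,-0.034,0.68],[0,0,0,0.001,-0.012,-0.042,0.68],[0,0,0,0.001,-0.0115,-0.05,0.68],[0,0,0,0.001,-0.0105,-0.057,0.68]]' 20
python3 -m creep '[[0,0,0,0,0.002,-0.007,0.68],[0,0,0,0,0.004,-0.015,0.68],[0,0,0,0,0.007,-0.022,0.68],[0,0,0,0,0.0105,-0.029,0.68],[0,0,0,0,0.012,-0.033,0.68],[0,0,0,0,0.012,-0.035,0.68],[0,0,0,0,0.012,-0.035,0.68]]' 20
python3 -m creep '[[0,0,0,0,0.001,-0.001,0.68],[0,0,0,0,0.001,-0.002,0.68],[0,0,0,0,0.001,-0.002,0.68]]'
```

```text
t: 36.77
ee_pos: [0.5703, 0.0069, 0.1312]
tcp_rot: [-1.359, 1.567, -2.757]
contact_force: [-1.2, -3.1, 0.4]
opening: 0.027
t: 37.35
ee_pos: [0.5777, 0.0434, 0.1314]
tcp_rot: [-1.32, 1.569, -2.717]
contact_force: [0.7, -0.6, -0.3]
opening: 0.0275
t: 37.6
ee_pos: [0.5779, 0.0441, 0.1314]
tcp_rot: [-0.929, 1.567, -2.327]
contact_force: [0.6, -5.0, -0.1]
opening: 0.0274
```

```bash
python3 -m creep '[[0,0,0,0,0.0005,-0.002,0.68],[0,0,0,0,0.001,-0.003,0.68],[0,0,0,0,0.001,-0.003,0.68]]'
python3 -m creep '[[0,0,0,0,0.001,-0.002,0.68],[0,0,0,0,0.001,-0.003,0.68],[0,0,0,0,0.001,-0.003,0.68]]'
```

```text
t: 37.85
ee_pos: [0.5779, 0.0443, 0.1313]
tcp_rot: [-0.635, 1.562, -2.033]
contact_force: [-2.4, -14.8, 1.1]
opening: 0.0271
t: 38.1
ee_pos: [0.5779, 0.0444, 0.1313]
tcp_rot: [-0.569, 1.557, -1.968]
contact_force: [-3.9, -25.0, -0.0]
opening: 0.0272
```

The collar is hard on its stop: 25 N with no further movement. Backing off and checking.

```bash
python3 -m creep '[[0,0,0,0,0,0.011,0.68],[0,0,0,0,0,0.011,0.4],[0,0,0,0,0,0.011,0.4],[0,0,0,-0.03,0,0.011,0.4],[0,0,0,-0.06,0,0.011,0.3],[0,0,0,-0.08,0,0.011,0],[0,0,0,-0.08,-0.08,0.011,0],[0,0,0,-0.08,-0.16,0.011,0]]'
python3 -m creep '[[0,0,0,0,0,0,0],[0,0,0,0,0,0,0],[0,0,0,0,0,0,0]]'
python3 - <<'E'
from h import *
e=shot("top","s3")
cv2.imwrite("pics/s3.png",cv2.resize(e["img"][110:235,255:390,::-1],None,fx=4,fy=4))
for c in blobs(e,(0,150,60),(8,255,255),(450,190,520,250))[:1]: print("bar",*rect(e,c,.11))
plan(((.5635,-.3715,.2),-85),)
E
```

```text
t: 38.77
ee_pos: [0.4999, 0.0268, 0.2132]
tcp_rot: [0.923, 1.569, -0.473]
contact_force: [-1.2, -0.7, 0.9]
opening: 0.086
t: 39.02
ee_pos: [0.4992, 0.0267, 0.2121]
tcp_rot: [-1.086, 1.57, -2.484]
contact_force: [-0.2, 0.1, 0.6]
opening: 0.0859
bar [ 0.5638 -0.371   0.0592  0.0148] 1.7
turn [2.5 0.  0. ] shift [ 0.0064 -0.003   0.2015] rows 4.8  
turn [2.5 0.  0. ] shift [0.0063 0.0057 0.2014] rows 4.8 -> (0.5635, -0.3715, 0.2)
```

View pics/s3.png

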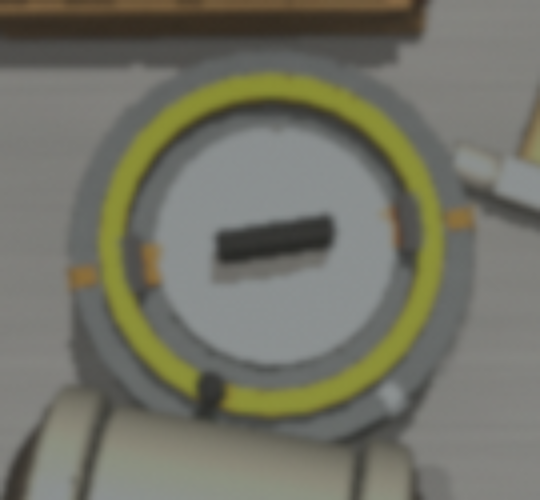

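The crop shows both lugs, at (135,262) and (408,228), over the ears and the post at the green mark. The cover hasn't moved. Now back to the isolator.

```bash
python3 -m creep '[[4,0,0,0.006,-0.003,0.2015,0],[4,0,0,0.006,-0.003,0.2015,0],[4,0,0,0.006,-0.003,0.2015,0],[4,0,0,0.006,-0.003,0.2015,0],[4,0,0,0.006,-0.003,0.2015,0],[4,0,0,0.006,-0.003,0.2015,0]]'
python3 -m creep '[[4,0,0,0.006,0.004,0.2014,0],[4,0,0,0.006,0.004,0.2014,0],[4,0,0,0.006,0.004,0.2014,0],[4,0,0,0.006,0.004,0.2014,0],[4,0,0,0.006,0.004,0.2014,0],[4,0,0,0.006,0.004,0.2014,0],[4,0,0,0.006,0.004,0.2014,0],[4,0,0,0.006,0.004,0.2014,0]]'
python3 - <<'E'
from h import *
plan(((.564,-.372,.081),-88.3),)
E
```

```text
t: 39.57
ee_pos: [0.5323, -0.1794, 0.206]
tcp_rot: [-0.249, 1.566, -1.722]
contact_force: [-0.3, -0.6, -0.6]
opening: 0.0852
t: 40.23
ee_pos: [0.5559, -0.3725, 0.1995]
tcp_rot: [-1.434, 1.568, -2.971]
contact_force: [-0.5, 0.6, -0.6]
opening: 0.0854
turn [0.2 0.  0.1] shift [ 0.1185  0.0084 -0.0002] rows 2.8 -> (0.564, -0.372, 0.081)
```

```bash
python3 -m creep '[[0,0,0,0.03,0.008,0,0],[0,0,0,0.06,0.008,0,0],[0,0,0,0.09,0.008,0,0],[0,0,0,0.11,0.008,0,0],[0,0,0,0.118,0.008,0,0],[0,0,0,0.118,0.008,0,1],[0,0,0,0.118,0.008,0,1],[0,0,0,0.118,0.008,0,1]]' 40
python3 -m creep '[[0,0,0,0,0,0,1],[0,0,0,0,0,0,1],[0,0,0,0,0,0,1],[0,0,0,0,0,0,1],[0,0,0,0,0,0,1]]' 40
python3 -m creep '[[6,0,0,0,0,0,1],[12,0,0,0,0,0,1],[18,0,0,0,0,0,1],[24,0,0,0,0,0,1],[30,0,0,0,0,0,1],[30,0,0,0,0,0,1]]' 40
python3 -m creep '[[6,0,0,0,0,0,1],[12,0,0,0,0,0,1],[18,0,0,0,0,0,1],[24,0,0,0,0,0,1],[29,0,0,0,0,0,1],[32,0,0,0,0,0,1],[32,0,0,0,0,0,1]]' 40
python3 -c "
from station import *;s=read_state();print(s['ft_torque'],s['joints'][5])"
```

```text
t: 40.9
ee_pos: [0.5641, -0.3734, 0.0844]
tcp_rot: [0.05, 1.567, -1.487]
contact_force: [-0.5, 0.5, 0.4]
opening: 0.0514
t: 41.32
ee_pos: [0.5633, -0.3717, 0.0835]
tcp_rot: [-1.917, 1.569, 2.829]
contact_force: [-1.9, 7.0, 6.7]
opening: 0.0153
t: 41.82
ee_pos: [0.5632, -0.372, 0.0835]
tcp_rot: [-1.101, 1.569, 3.117]
contact_force: [-2.1, 5.7, 6.1]
opening: 0.0157
t: 42.4
ee_pos: [0.5631, -0.3724, 0.0836]
tcp_rot: [-0.068, 1.568, -2.688]
contact_force: [-2.4, 4.2, 6.2]
opening: 0.0153
[0.72630406 0.30505014 0.86099644] 1.8587537781638903
```

```bash
python3 -m creep '[[0,0,0,0,0,0,0],[0,0,0,0,0,0,0],[0,0,0,0,0,0,0],[0,0,0,0,0,0,0],[0,0,0,0,0,0,0],[0,0,0,-0.05,0,0,0],[0,0,0,-0.12,0,0,0],[0,0,0,-0.13,0,0,0]]' 
python3 -m creep '[[0,0,0,0,-0.04,0,0],[0,0,0,0,-0.08,0,0],[0,0,0,0,-0.12,0,0],[0,0,0,0,-0.12,0,0],[0,0,0,0,-0.12,0,0]]' 
python3 - <<'E'
from h import *
e=shot("top","end");d=shot("scene");print(cur()[0])
for c in blobs(e,(0,150,60),(8,255,255),(450,190,520,250))[:1]: print("bar",*rect(e,c,.11))
a=cv2.resize(e["img"][100:300,220:530,::-1],(620,400));b=cv2.resize(d["img"][160:320,140:400,::-1],(620,190*2));cv2.imwrite("pics/end.png",a);cv2.imwrite("pics/end2.png",b)
E
```

```text
t: 43.07
ee_pos: [0.5623, -0.3722, 0.2073]
tcp_rot: [-0.611, 1.566, 3.053]
contact_force: [0.7, -0.7, 0.1]
opening: 0.0856
t: 43.48
ee_pos: [0.5019, -0.2666, 0.2059]
tcp_rot: [-0.533, 1.566, 3.132]
contact_force: [0.5, -0.7, -0.3]
opening: 0.0854
[ 0.50374951 -0.26947543  0.20747107]
```

View pics/end.png

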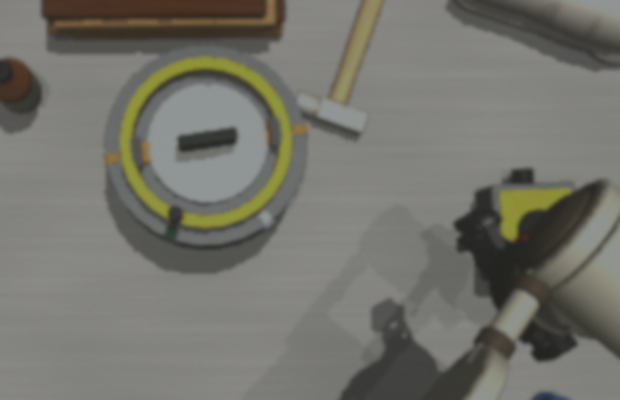

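The top crop shows the polisher locked with the cover in place and the dye bottle upright, but the arm hides the isolator. Moving it clear.

```bash
python3 - <<'E'
from h import *
plan(((.3,-.42,.23),-148))
E
```

```text
turn [-2.1  0.1 -0.1] shift [-0.0218  0.029   0.2517] rows 6.1 -> (0.3, -0.42, 0.23)
```

```bash
python3 -m creep '[[0,0,0,-0.022,0.029,0.2517,0],[0,0,0,-0.022,0.029,0.2517,0],[0,0,0,-0.022,0.029,0.2517,0],[0,0,0,-0.022,0.029,0.2517,0],[0,0,0,-0.022,0.029,0.2517,0],[0,0,0,-0.022,0.029,0.2517,0],[0,0,0,-0.022,0.029,0.2517,0],[0,0,0,-0.022,0.029,0.2517,0]]' 
python3 -m creep '[[0,0,0,0,0,0,0],[0,0,0,0,0,0,0],[0,0,0,0,0,0,0]]'
python3 - <<'E'
from h import *
e=shot("top","end3");d=shot("scene")
for c in blobs(e,(0,150,60),(8,255,255),(450,190,520,250))[:1]: print("bar",*rect(e,c,.11))
buckles()
a=cv2.resize(e["img"][170:250,445:525,::-1],(360,360),interpolation=2);b=cv2.resize(d["img"][160:320,140:400,::-1],(440,360));cv2.imwrite("pics/end3.png",np.hstack([a,b]))
E
```

```text
t: 44.25
ee_pos: [0.2979, -0.4226, 0.2307]
tcp_rot: [0.566, 1.567, -2.059]
contact_force: [0.4, -0.2, -0.8]
opening: 0.0856
t: 44.5
ee_pos: [0.3006, -0.4186, 0.2294]
tcp_rot: [-0.233, 1.568, -2.851]
contact_force: [0.7, 0.1, -0.6]
opening: 0.0859
bar [ 0.5634 -0.3711  0.0594  0.0151] -57.9
```

View pics/end3.png

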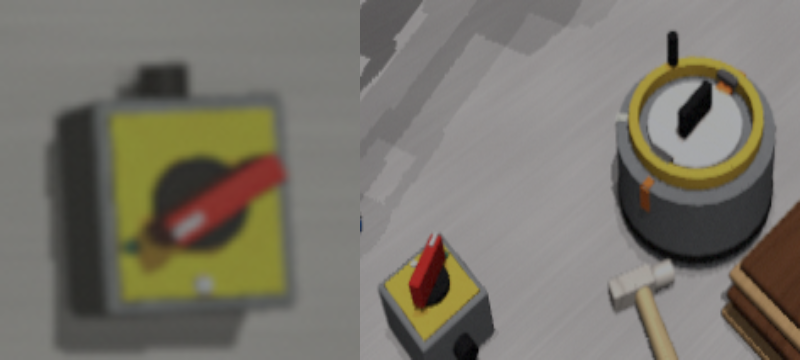

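The bar turned 59.6° (1.04 rad) and sits at the green dot. No buckles are left on the bench, and the cover is locked.

```bash
python3 -c "
from station import *;print(hand_in())"
```

```text
the job is handed in; nothing more can be done
None
```

The batch was run in the required order and handed in at about 45 s of the 210 s limit; `hand_in()` gave no verdict. I switched the isolator off, turned the collar to its open stop, put all four buckles in the bowl and seated the cover. Then I turned the collar to its locked stop and switched the isolator back on.

**What the last checks showed:**
- **Isolator:** the bar measured 59.6° (1.04 rad) from its off position, at the green dot.
- **Collar:** it is at the green mark with both lugs over the cover's ears. It took a 25 N push at the locked stop without moving further.
- **Cover:** its ears are within about 1° of the orange marks. Its centre read about 3 mm off the polisher's, inside the 7 mm limit but the least certain reading.
- **Buckles:** none are left on the bench. After the fourth was released, the top view showed them stacked mid-bowl; they overlapped, so I did not count all four there.
- **Dye bottle and arm:** the bottle was upright in the last top view that showed it, and the arm is clear of everything.

No check failed. One reading disagreed: the bar's first "on" angle was about 3° short of its final one, so it either started just off the stop or was slightly misread.

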